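Put the wet diamond plate back into the push-to-open sharpening box

TASK

The chisel is sharp, so put the wet diamond plate that leans on the wire easel back into the plywood sharpening box. The box has a push-to-open lid: press gently down on its front until the latch clicks, then stay on the lid and check it as its spring drives it up, so that it never flies open, until it stands wide open against its stop, and leave it open so that the plate can dry. Then slide the plate edgewise, upright, down into the free pair of guides, lowering it rather than dropping it, until it stands on the bottom of the box, and let go.

Things in the scene. Friction and masses are not known exactly. Their poses are not given: they have to be found in the camera images.
- box: Plywood sharpening box, fixed, 140 mm deep (x), 172 mm wide (y), 88 mm high with its flat lid shut; walls 44 mm high, thin inner lip to 54 mm. Origin: centre of its underside; x points from its front (latch side, nearer the robot) to its back (hinge side), z up. Inside are two pairs of aluminium guides for plates standing along y: the front pair free, the back pair (x = +48 mm) holding a fixed plate.
- guide_seat (a point): Centre of the free place on the box's inner floor, 6 mm above the bench, x = -8 mm in the box; axes as the box. Channels 13 mm wide (x) at both ends of a place 154 mm long (y); their walls end 34 mm above this point, flaring from there to 41 mm. A plate standing home has its centre 31 mm and its top edge 62 mm above this point. The other plate's near face is 51 mm behind it (+x).
- lid_press (a point): Point on the lid's top face where it is pressed: middle of the width, 12 mm behind the front edge; shut, it lies 130 mm in front of the hinge axis, about 42 mm above it and 89 mm above the bench. Moves with the lid. Pressing it about 6 mm down with 3 to 5 N clicks the latch free; the firm inner stop is at about 8.5 mm.
- lid_hinge (a point): Point on the lid's hinge axis, middle of the width, at the box's back (x = +72 mm, z = 47 mm in the box). Axes turn with the lid. The lid (140 x 172 mm, 36 mm deep, about 0.3 kg) turns about the box's y axis: its front edge rises and goes back until it stands up behind the box, inside facing the robot.
- lid (a joint): Lid angle, rad: 0 to 0.02 shut and latched, negative pressed in (click near -0.033, firm stop near -0.05), positive open. After the click, easing off lets its spring drive it up to its stop at 1.70, where it stays; it pushes about 3 N at the pressing point near shut, under 1 N near open, and swings at over 5 rad/s if not checked. Pressed shut right in, it latches again.
- plate_centre (a point): Centre of the loose diamond plate, 10 mm thick (x), 150 mm long (y), 62 mm high (z), steel faces on a black core, about 0.3 kg; faces and ends alike. It leans on the easel, standing on a long edge, its top 25 degrees away from the robot; its z points up along the plate, its x away from the robot. Its upper part between the wires is free to be gripped across the thickness.
- easel: Steel wire easel, fixed: two frames of 6 mm wire 104 mm apart joined by bars lying on the bench; wires run 46 mm up the plate's lower face (the far one), lips reach 9 mm up its near face. Origin: on the bench, within 10 mm of below the plate's centre; y along the plate, x away from the robot.

How it is judged:
On the way, in this order (a step that is already met when the one before it is completed fails the run):
1. the lid is pressed in past its click (value of joint lid below -0.025 rad), for 0.02 s.
2. the lid stands wide open (value of joint lid above 1.55 rad), for 0.2 s.
At the end, for the whole second after the job is handed in: The diamond plate stands upright on a long edge in the free pair of guides, on the bottom of the box (centre within 3 mm of its seated height, within 4 mm of the middle of the channels and 5 mm along them, tilted less than 0.1 rad), released and at rest, and the lid stands open beyond 1.55 rad (z of plate_centre in the frame of guide_seat between 0.027 and 0.034 m and x of plate_centre in the frame of guide_seat between -0.004 and 0.004 m and y of plate_centre in the frame of guide_seat between -0.005 and 0.005 m and angle between the z axis of plate_centre and the z axis of guide_seat, either way round below 0.1 rad and linear speed of plate below 0.02 m/s and value of joint lid above 1.55 rad); the robot touches nothing.
It fails at once if the lid flies open unchecked (faster than 3.5 rad/s) (velocity of joint lid above 3.5 rad/s).
It fails at once if the robot leans on the box or its lid with more than 45 N (contact force between any of the fingers, the arm and box above 45 N).
It fails at once if the plate is dropped into the box (falls faster than 0.4 m/s in the guides) (horizontal distance between plate_centre and guide_seat below 0.04 m and z of plate_centre in the frame of guide_seat below 0.08 m and linear speed of plate above 0.4 m/s).
It also fails if it takes over 69 s, if anything falls off the work surface, if the arm or the gripper's body presses on something with over 40 N, if the wrist force passes 120 N, or if a joint passes its speed limit or range.

ROBOT

A 6-joint arm with a two-finger parallel gripper is mounted at the origin on a cart in front of the work surface, level with it; the furniture and walls round the work are solid. World frame = base frame: x ahead of the robot, y to its left, z up, the work surface at z = 0. Lengths are in m, angles in rad, forces in N, time in s.
With the tool pointing down it reaches from about 0.3 to 0.875 m from the base axis. Payload 6.4 kg.
Tool frame: the origin (TCP) lies between the finger pads; the fingertips stand ctrl.tip_extent ahead of it and the grasp point (between the pads) is the TCP (ctrl.tip_extent is the distance from the TCP to the fingertips, in m); z points along the fingers, y is the line along which they close (so a half turn about z gives the same grasp; the last joint's range is limited). The gripper opens to 85 mm and grips with 20 to 120 N. Pads are 22 mm wide; open, the fingers measure 114 mm over their backs; the gripper's body (76 mm by 85 mm) begins 54 mm behind the grasp point. The pads swing forward as they close: fully open they stand 13 mm farther back than shut.
Start: joints at [0.957, 0.181, 1.607, -0, 1.354, -0.206], TCP at [0.228, 0.528, 0.225] pointing down, gripper open.
Joint ranges: [-2.99, 2.99], [-0.89, 2.07], [0.3, 2.58], [-1.14, 4.28], [0, 2.63], [-3.12, 3.12]. Speed limits (rad/s): [2.57, 2.57, 3.01, 3.14, 3.14, 3.14].

INTERFACE

Orientations are given as a unit quaternion [w, x, y, z].
In Python, from bench import ctrl gives the robot as it stands.
- The arm moves only by the tool send_rows, never from a script. Its arguments are lists of equal length, an entry for each row: "dr": the turn, a rotation vector about the tool's x, y, z in units of 6 degrees (1.0 is 6 degrees), a list of three; "xyz": the shift along the tool's x, y, z in cm, a list of three; "jaw": the opening in per cent of the stroke, from 0 (shut) to 100 (fully open). In form: {"dr": [[wx, wy, wz], ...], "xyz": [[dx, dy, dz], ...], "jaw": [jaw, ...]}. A call has exactly 8 rows; each row is the pose to reach, as a shift and turn from the pose commanded when the call began, along the tool's axes at that moment; what a row does not reach only later rows make up. A row lasts 1/8 s, in which the tool goes at most 62.5 mm and 10.7 degrees, less where a joint would pass 70% of its speed; a pose out of reach is approached as far as the arm can. A call with a gripper value outside its range is refused whole. The fingers move at their own pace and stop on an object; the grip force is fixed at half the most. Time passes only in rows, so rows that repeat a pose let the fingers close, or fill a call up. It gives the time, the measured TCP pose, the force, the opening and the grip force at its end, in the units of the state.
- ctrl.get_obs(): the state, without advancing time (a new reading comes with each control period).
- ctrl.camera(name): name is "scene" or "side" or "wrist"; returns the picture (420x560x3 uint8, red, green, blue); there is no depth.
- ctrl.calibration(name): a dict with "camera_matrix" (3x3 intrinsics, pixels), "world_from_camera" (4x4, takes a point from camera to world coordinates). Camera axes: x right, y up, looking along -z (the intrinsics and any distortion apply to the point x, -y, -z); pixel columns grow to the right and rows downward; lengths in m; the calibration is good to about 2 mm. A picture is of the moment at which its call begins: read the wrist's pose just before it. calibration takes no time and is no camera call; for the wrist camera it gives the pose at the moment of the call.
- ctrl.hand_in(): hands the job in; it is judged then, once.
The state is a dict: "time_s": time; "q": joint angles; "dq": joint speeds; "joint_efforts": joint torques, N m; "eef_pos": TCP position; "eef_rot": TCP orientation; "wrist_force": force on the tool from outside, world axes, zero at the start; "torque": the same for the moment, N m; "opening": opening from 0.0 (shut) to 1.0 (fully open); "grasp_force": force on a finger pad.
Only numpy, scipy, OpenCV 4.12 (cv2) and the standard library are available. Lean on these libraries where they do the work, as an engineer would, in place of code of your own. Each camera call takes 0.05 s, during which the arm holds its last target. There are 200 camera calls.

## Working session

There is one attempt and no reset: what is moved stays moved. The work goes in short steps, Python scripts to look and compute and a tool call to move; the robot and the scene stay as the last step left them, time stands still between calls to the robot, and variables do not carry over. Pictures are saved under pics/ and viewed, at most 10 in all, crops included, and the job is handed in when it is done.

Besides the shell and the picture viewer there is one more tool, called as name(argument=value, ...) on one line, values as JSON. send_rows: Moves the arm, as the interface text tells. Its arguments: {"type":"object","properties":{"dr":{"type":"array","items":{"type":"array","items":{"type":"number"}}},"xyz":{"type":"array","items":{"type":"array","items":{"type":"number"}}},"jaw":{"type":"array","items":{"type":"number"}}},"required":["dr","xyz","jaw"]}

```bash
mkdir -p pics; ls
python3 - <<'E'
from bench import ctrl
import cv2,numpy as np
o=ctrl.get_obs();print({k:np.round(v,4).tolist() for k,v in o.items()},ctrl.tip_extent)
ims=[]
for n in("scene","side"):
    im=ctrl.camera(n)[:,:,::-1];cv2.imwrite(f"pics/{n}0.png",im)
    c=ctrl.calibration(n);print(n,{k:np.round(v,4).tolist() for k,v in c.items()})
E
```

```text
pics
{'time_s': 0.0, 'q': [0.9567, 0.1816, 1.608, 0.0, 1.3538, -0.2063], 'dq': [0.0003, 0.0001, 0.0012, 0.0003, 0.0026, 0.0007], 'joint_efforts': [-0.0002, -44.4888, -35.1322, -0.0004, 0.0092, 0.0], 'eef_pos': [0.2277, 0.5274, 0.224], 'eef_rot': [-0.0004, 0.2025, 0.9793, -0.0008], 'wrist_force': [-1.0426, 0.1835, -1.4708], 'torque': [0.0147, -0.0167, -0.0043], 'grasp_force': 0.0, 'opening': 1.0002} 0.019
scene {'camera_matrix': [[463.4584, 0.0, 279.4481], [0.0, 463.4584, 210.7575], [0.0, 0.0, 1.0]], 'world_from_camera': [[0.7263, 0.485, -0.4871, 0.0632], [-0.6873, 0.5065, -0.5207, -0.5466], [-0.0059, 0.7129, 0.7012, 0.7333], [0.0, 0.0, 0.0, 1.0]]}
side {'camera_matrix': [[431.2927, 0.0, 279.1441], [0.0, 431.2927, 208.1244], [0.0, 0.0, 1.0]], 'world_from_camera': [[0.9251, 0.2226, -0.3078, 0.2582], [-0.3796, 0.5715, -0.7276, -0.7561], [0.014, 0.7899, 0.6131, 0.6475], [0.0, 0.0, 0.0, 1.0]]}
```

View pics/scene0.png

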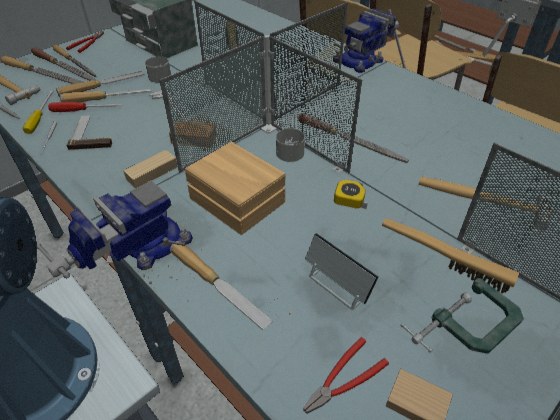

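View pics/side0.png

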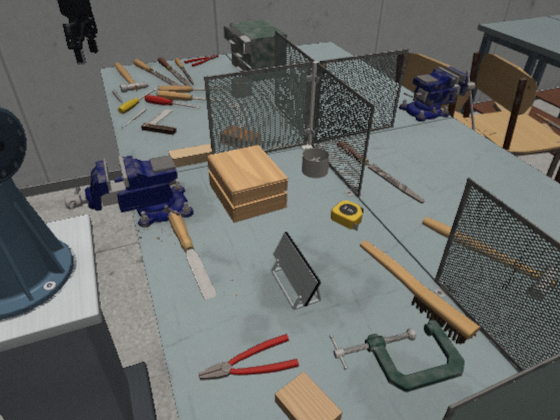

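The scene view shows the box lid top at about (187–285, 143–208) and the plate at about (305–377, 235–298). In the side view the lid is at (208–287, 147–190) and the plate at (275–320, 233–300). I'll enlarge both for corner picking.

Run:
```python
import cv2,numpy as np
a=cv2.imread("pics/scene0.png");b=cv2.imread("pics/side0.png")
def crop(im,x,y,w=100,h=75,s=4):
    c=cv2.resize(im[y:y+h,x:x+w],None,fx=s,fy=s,interpolation=cv2.INTER_CUBIC)
    for i in range(0,w,10):
        cv2.line(c,(i*s,0),(i*s,6 if i%50 else 14),(0,0,255),1)
        if i%20==0: cv2.putText(c,str(x+i),(i*s,22),0,.35,(0,0,255),1)
    for j in range(0,h,10):
        cv2.line(c,(0,j*s),(6,j*s),(0,0,255),1)
        if j%20==0: cv2.putText(c,str(y+j),(8,j*s+4),0,.35,(0,0,255),1)
    return c
m=np.vstack([np.hstack([crop(a,188,140),crop(a,290,232)]),np.hstack([crop(b,200,145),crop(b,250,230)])])
cv2.imwrite("pics/m.png",m)
for n,im,(x,y,w,h) in(("scene",a,(183,138,107,96)),("side",b,(203,142,90,80))):
    hsv=cv2.cvtColor(im,cv2.COLOR_BGR2HSV)[y:y+h,x:x+w]
    for lo in(70,140,170):
        k=cv2.inRange(hsv,(8,60,lo),(28,255,255))
        cs=cv2.findContours(k,0,1)[0];c=max(cs,key=cv2.contourArea)
        p=cv2.approxPolyDP(cv2.convexHull(c),2.5,True)[:,0]+[x,y];print(n,lo,cv2.contourArea(c),p.tolist())
```

```text
scene 70 5803.5 [[230, 142], [284, 173], [284, 201], [242, 233], [190, 197], [185, 171], [188, 166]]
scene 140 3054.0 [[186, 168], [232, 142], [284, 173], [239, 204]]
scene 170 2806.5 [[283, 173], [241, 201], [188, 167], [231, 142]]
side 70 4219.5 [[203, 145], [258, 144], [287, 178], [286, 206], [233, 221], [203, 161]]
side 140 2136.5 [[287, 178], [232, 191], [208, 156], [258, 145]]
side 170 2053.0 [[286, 176], [232, 190], [209, 156], [258, 146]]
```

View pics/m.png

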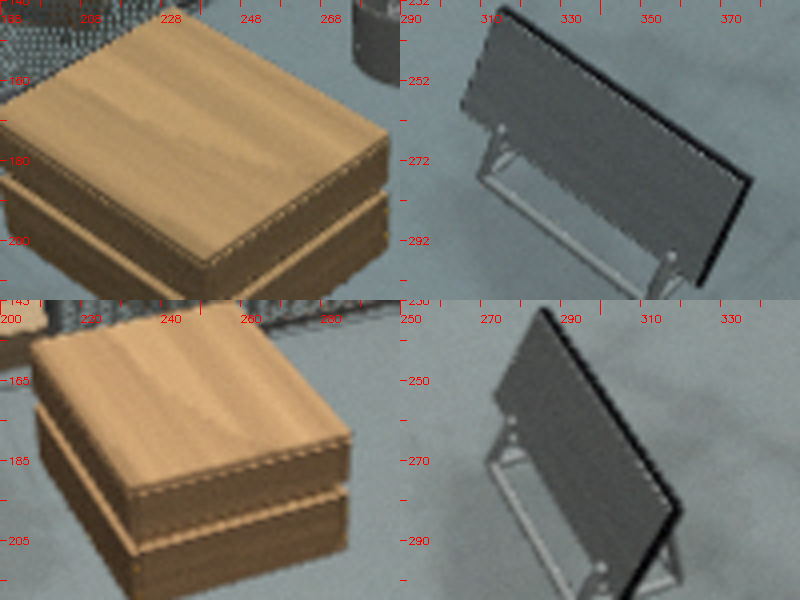

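The montage gives clean corners. Lid top is scene (187,168.5),(232,142.5),(285,173),(240,205.5) and side (208,156),(258,145),(287.5,178.5),(233,192). The plate's near-face corners are readable in both views.

```bash
cat > h.py <<'E'
import numpy as np,cv2
from bench import ctrl
def ray(n,uv,c=None):
    c=c or ctrl.calibration(n);K=c["camera_matrix"];T=np.array(c["world_from_camera"])
    d=np.linalg.solve(K,[uv[0],uv[1],1]);return T[:3,3],T[:3,:3]@[d[0],-d[1],-d[2]]
def onz(n,uv,z):
    o,d=ray(n,uv);return o+d*(z-o[2])/d[2]
def tri(p,q):
    o,d=ray("scene",p);a,e=ray("side",q)
    s=np.linalg.lstsq(np.c_[d,-e],a-o,rcond=None)[0]
    A,B=o+s[0]*d,a+s[1]*e;return (A+B)/2,np.linalg.norm(A-B)
def R():
    w=ctrl.get_obs()["eef_rot"];from scipy.spatial.transform import Rotation as r
    return r.from_quat([w[1],w[2],w[3],w[0]]).as_matrix()
E
python3 - <<'E'
from h import *
np.set_printoptions(precision=4,suppress=True)
S=[(187,168.5),(232,142.5),(285,173),(240,205.5)];D=[(208,156),(258,145),(287.5,178.5),(233,192)]
for n,P in(("scene",S),("side",D)):
    X=np.array([onz(n,p,.088)[:2] for p in P]);print(n,X.tolist(),X.mean(0),[np.linalg.norm(X[i]-X[i-3]) for i in range(4)],[np.degrees(np.arctan2(*(X[i-3]-X[i])[::-1])) for i in range(4)])
print([tri(a,b) for a,b in zip(S,D)])
PS=dict(TL=(314.5,235),TR=(375,277.5),BL=(305.5,259),BR=(364.3,303),fTL=(316.2,234),fTR=(378,277))
PD=dict(TL=(284,233),TR=(318,282.5),BL=(273.7,254),BR=(306,305),fTL=(285.5,232),fTR=(320.5,282))
for k in PS: print(k,*tri(PS[k],PD[k]))
print(R())
E
```

```text
scene [[0.45582599704592897, 0.16879459416272669], [0.5877103496825644, 0.1746256614986884], [0.6002145861229315, 0.008964421664100941], [0.464493078829401, -0.0015895822853625452]] [0.5271 0.0877] [np.float64(0.13201319561566915), np.float64(0.1661324842181363), np.float64(0.1361312401375715), np.float64(0.17060447207073734)] [np.float64(2.531597543065939), np.float64(-85.6834561599215), np.float64(-175.55350192430558), np.float64(92.9120049037924)]
side [[0.4541423303188271, 0.16847404872285143], [0.5895076005383821, 0.17581446153145208], [0.5997457234950341, 0.004599615836387794], [0.4658453066185792, -0.0010772567577173042]] [0.5273 0.087 ] [np.float64(0.13556414733185843), np.float64(0.17152067673624716), np.float64(0.13402070184168602), np.float64(0.16995471409889665)] [np.float64(3.1039214168282854), np.float64(-86.57796282482622), np.float64(-177.57232890684517), np.float64(93.9484764347312)]
[(array([0.4539, 0.1658, 0.0902]), np.float64(0.0011580664054585026)), (array([0.5894, 0.1766, 0.0869]), np.float64(0.001370729648827308)), (array([0.6039, 0.013 , 0.0825]), np.float64(0.0014736040925822963)), (array([ 0.4658, -0.0001,  0.0868]), np.float64(0.0010523452271645375))]
TL [ 0.5267 -0.1497  0.0696] 0.0009789843817965198
TR [ 0.533  -0.293   0.0655] 0.0007923188290899055
BL [ 0.5036 -0.1506  0.0184] 0.0008453441481231641
BR [ 0.5101 -0.2956  0.0145] 0.0020838470565695336
fTL [ 0.5287 -0.1522  0.0733] 0.0003813199811788709
fTR [ 0.5353 -0.2973  0.0697] 0.00011182731465285924
[[-0.918   0.3965 -0.0009]
 [ 0.3965  0.918  -0.0013]
 [ 0.0003 -0.0015 -1.    ]]
```

send_rows(dr=[[0,0,-0.6],[0,0,-1.2],[0,0,-1.8],[0,0,-2.4],[0,0,-3],[0,0,-3.6],[0,0,-4.2],[0,0,-4.47]], xyz=[[-3,-2.3,-1],[-8,-6.2,-1],[-14,-10.8,-1],[-20,-15.4,-1],[-26,-20,-1],[-32,-24.6,-1],[-37,-28.4,-1],[-40.2,-30.9,-1]], jaw=[0,0,0,0,0,0,0,0])

```text
time_s: 1.1
eef_pos: [0.4596, 0.1106, 0.2348]
eef_rot: [0.0, -0.031, 1.0, 0.0]
wrist_force: [0.8, 0.4, 0.4]
opening: -0.004
grasp_force: 0.0
```

```bash
cat >> h.py <<'E'
BOX=np.array([.5272,.0873,0.]);YAW=np.radians(3.4)
def Rz(a): return np.array([[np.cos(a),-np.sin(a),0],[np.sin(a),np.cos(a),0],[0,0,1]])
np.set_printoptions(precision=4,suppress=True)
def show():
    o=ctrl.get_obs();p=np.array(o["eef_pos"]);print("t",o["time_s"],"p",p,"box",Rz(YAW).T@(p-BOX),"F",np.round(o["wrist_force"],2),"op",o["opening"],o["grasp_force"]);print(R());return p
def delta(w):  # tool-axes cm from current pose to world point
    print("delta cm",R().T@(np.array(w)-ctrl.get_obs()["eef_pos"])*100)
E
python3 - <<'E'
from h import *
show();delta(BOX+Rz(YAW)@[-.053,0,.130]); print(ctrl.tip_extent)
for p in((267,128),(352,170),(180,170)): print(p,onz("scene",p,0))
print("vise",onz("scene",(150,190),.12),onz("scene",(170,240),.0))
E
```

```text
t 1.1 p [0.4596 0.1106 0.2348] box [-0.0661  0.0273  0.2348] F [0.85 0.43 0.44] op -0.004412888215972492 0.0
[[-0.9981 -0.0615  0.0002]
 [-0.0615  0.9981  0.0002]
 [-0.0002  0.0002 -1.    ]]
delta cm [-1.2981 -2.7351 10.4831]
0.019
(267, 128) [0.7715 0.2581 0.    ]
(352, 170) [ 0.8011 -0.0218  0.    ]
(180, 170) [0.4934 0.2736 0.    ]
vise [0.3442 0.1289 0.12  ] [0.3437 0.0944 0.    ]
```

send_rows(dr=[[0,0,0],[0,0,0],[0,0,0],[0,0,0],[0,0,0],[0,0,0],[0,0,0],[0,0,0]], xyz=[[0,0,1],[0,0,4],[0,0,7],[0,0,9],[0,0,10.5],[0,0,11.5],[0,0,11.8],[0,0,11.8]], jaw=[0,0,0,0,0,0,0,0])

```text
time_s: 2.1
eef_pos: [0.4594, 0.1126, 0.1172]
eef_rot: [0.0, -0.03, 1.0, 0.0]
wrist_force: [-0.1, -0.4, 0.2]
opening: -0.002
grasp_force: 0.0
```

Run:
```python
from h import *
show();delta(BOX+Rz(YAW)@[-.053,0,.107])
```

```text
t 2.1 p [0.4594 0.1126 0.1172] box [-0.0661  0.0293  0.1172] F [-0.08 -0.41  0.25] op -0.002285696954451638 0.0
[[-0.9982 -0.0603  0.0006]
 [-0.0603  0.9982  0.    ]
 [-0.0006 -0.     -1.    ]]
delta cm [-1.3111 -2.9316  1.0233]
```

send_rows(dr=[[0,0,0],[0,0,0],[0,0,0],[0,0,0],[0,0,0],[0,0,0],[0,0,0],[0,0,0]], xyz=[[-0.6,-1.4,0],[-1.3,-2.9,0],[-1.3,-2.9,0.3],[-1.3,-2.9,0.6],[-1.3,-2.9,0.8],[-1.3,-2.9,1],[-1.3,-2.9,1.15],[-1.3,-2.9,1.3]], jaw=[0,0,0,0,0,0,0,0])

```text
time_s: 3.1
eef_pos: [0.4738, 0.0845, 0.1038]
eef_rot: [0.0, -0.03, 1.0, 0.0]
wrist_force: [0.9, 0.5, -0.3]
opening: -0.003
grasp_force: 0.0
```

Run:
```python
from h import *
show()
```

```text
t 3.1 p [0.4738 0.0845 0.1038] box [-0.0534  0.0004  0.1038] F [ 0.89  0.54 -0.34] op -0.002789037261667053 0.0
[[-0.9982 -0.0606  0.0001]
 [-0.0606  0.9982  0.    ]
 [-0.0001  0.     -1.    ]]
```

send_rows(dr=[[0,0,0],[0,0,0],[0,0,0],[0,0,0],[0,0,0],[0,0,0],[0,0,0],[0,0,0]], xyz=[[0,0,0.05],[0,0,0.1],[0,0,0.15],[0,0,0.2],[0,0,0.2],[0,0,0.2],[0,0,0.2],[0,0,0.2]], jaw=[0,0,0,0,0,0,0,0])

```text
time_s: 4.1
eef_pos: [0.4739, 0.0844, 0.1019]
eef_rot: [0.0, -0.03, 1.0, -0.0]
wrist_force: [-0.3, 0.3, 0.6]
opening: 0.001
grasp_force: 0.0
```

send_rows(dr=[[0,0,0],[0,0,0],[0,0,0],[0,0,0],[0,0,0],[0,0,0],[0,0,0],[0,0,0]], xyz=[[0,0,0.05],[0,0,0.1],[0,0,0.15],[0,0,0.2],[0,0,0.2],[0,0,0.2],[0,0,0.2],[0,0,0.2]], jaw=[0,0,0,0,0,0,0,0])

```text
time_s: 5.1
eef_pos: [0.4739, 0.0844, 0.0999]
eef_rot: [0.0, -0.03, 1.0, -0.0]
wrist_force: [0.5, -0.2, 1.1]
opening: -0.002
grasp_force: 0.0
```

Run:
```python
from h import *
show()
a=ctrl.camera("scene")[:,:,::-1][110:240,170:310];b=ctrl.camera("side")[:,:,::-1][110:240,180:320]
cv2.imwrite("pics/p1.png",cv2.resize(np.hstack([a,b]),None,fx=2.8,fy=2.8,interpolation=2))
```

```text
t 5.1 p [0.4739 0.0844 0.0999] box [-0.0534  0.0002  0.0999] F [ 0.48 -0.21  1.05] op -0.0023698547307861176 0.0
[[-0.9982 -0.0603  0.    ]
 [-0.0603  0.9982 -0.    ]
 [-0.     -0.     -1.    ]]
```

View pics/p1.png

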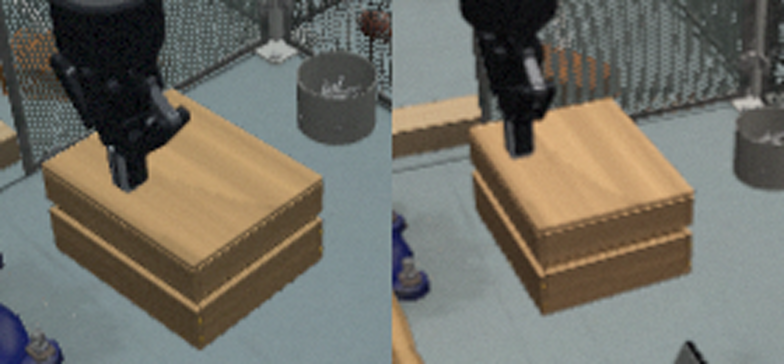

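The picture shows closed fingers on or just above the lid's front middle, with the tip near scene (215,178). The force is only just appearing, so I'll keep going down gently.

send_rows(dr=[[0,0,0],[0,0,0],[0,0,0],[0,0,0],[0,0,0],[0,0,0],[0,0,0],[0,0,0]], xyz=[[0,0,0.05],[0,0,0.1],[0,0,0.15],[0,0,0.2],[0,0,0.2],[0,0,0.2],[0,0,0.2],[0,0,0.2]], jaw=[0,0,0,0,0,0,0,0])

```text
time_s: 6.2
eef_pos: [0.4739, 0.0844, 0.0979]
eef_rot: [0.0, -0.03, 1.0, -0.0]
wrist_force: [0.1, 0.0, 0.6]
opening: -0.003
grasp_force: 0.0
```

Run:
```python
from h import *
print(tri((214.6,177.9),(226.4,166)));show()
```

```text
(array([0.4807, 0.1013, 0.0902]), np.float64(0.003801087752907879))
t 6.2 p [0.4739 0.0844 0.0979] box [-0.0534  0.0002  0.0979] F [0.08 0.02 0.57] op -0.0028519050691041743 0.0
[[-0.9982 -0.0603  0.    ]
 [-0.0603  0.9982 -0.    ]
 [-0.     -0.     -1.    ]]
```

send_rows(dr=[[0,0,0],[0,0,0],[0,0,0],[0,0,0],[0,0,0],[0,0,0],[0,0,0],[0,0,0]], xyz=[[0,0,0.05],[0,0,0.1],[0,0,0.15],[0,0,0.2],[0,0,0.25],[0,0,0.25],[0,0,0.25],[0,0,0.25]], jaw=[0,0,0,0,0,0,0,0])

```text
time_s: 7.2
eef_pos: [0.4739, 0.0843, 0.0954]
eef_rot: [0.0, -0.03, 1.0, -0.0]
wrist_force: [-0.4, 0.7, 0.6]
opening: 0.002
grasp_force: 0.0
```

Run:
```python
from h import *
show()
```

```text
t 7.2 p [0.4739 0.0843 0.0954] box [-0.0534  0.0002  0.0954] F [-0.41  0.68  0.56] op 0.0019493329025367446 0.0
[[-0.9982 -0.0603  0.    ]
 [-0.0603  0.9982 -0.    ]
 [-0.     -0.     -1.    ]]
```

Run:
```python
from h import *
b=ctrl.camera("side")[:,:,::-1];b0=cv2.imread("pics/side0.png")
f=lambda im:cv2.resize(im[120:225,195:295],None,fx=4,fy=4,interpolation=2)
cv2.imwrite("pics/p2.png",np.hstack([f(b0),f(b)]))
```

```text
(no output)
```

View pics/p2.png

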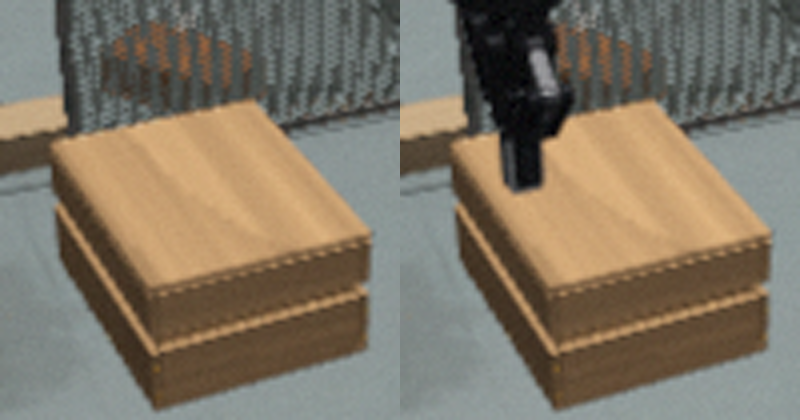

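The lid has not moved. The fingertip shows at side (226,167.5), so I'll project candidate tip heights to see where the tip really is.

Run:
```python
from h import *
def proj(n,p):
    c=ctrl.calibration(n);T=np.linalg.inv(c["world_from_camera"]);q=T[:3]@np.r_[p,1];k=np.array(c["camera_matrix"])@[q[0],-q[1],-q[2]];return k[:2]/k[2]
p=np.array(ctrl.get_obs()["eef_pos"])
for z in(.076,.088,.1,.11): print(z,proj("side",[*p[:2],z]),proj("scene",[*p[:2],z]))
for dy in(-.0145,.0145):
  for dx in (-.011,.011): print(proj("side",p+[dx,dy,-.019]), proj("side",[p[0]+dx,p[1]+dy,.09]))
print(proj("side",BOX+Rz(YAW)@[-.07,-.086,.088]))
```

```text
0.076 [225.6711 175.8679] [217.8483 187.2859]
0.088 [225.3565 171.631 ] [217.2868 183.0431]
0.1 [225.0373 167.3327] [216.7155 178.7268]
0.11 [224.7678 163.7028] [216.2319 175.0725]
[222.938  179.8399] [222.5541 175.0069]
[231.9092 177.9588] [231.6016 173.1426]
[219.4974 173.5114] [219.0935 168.7263]
[228.3093 171.7095] [227.979  166.9413]
[231.7394 192.7258]
```

send_rows(dr=[[0,0,0],[0,0,0],[0,0,0],[0,0,0],[0,0,0],[0,0,0],[0,0,0],[0,0,0]], xyz=[[0,0,0.06],[0,0,0.12],[0,0,0.18],[0,0,0.24],[0,0,0.3],[0,0,0.36],[0,0,0.4],[0,0,0.4]], jaw=[0,0,0,0,0,0,0,0])

```text
time_s: 8.25
eef_pos: [0.4739, 0.0844, 0.0914]
eef_rot: [-0.0, -0.03, 1.0, -0.0]
wrist_force: [0.5, 0.9, -0.9]
opening: 0.003
grasp_force: 0.0
```

Run:
```python
from h import *
show()
```

```text
t 8.25 p [0.4739 0.0844 0.0914] box [-0.0534  0.0002  0.0914] F [ 0.46  0.88 -0.92] op 0.0026050522785699276 0.0
[[-0.9982 -0.0603 -0.    ]
 [-0.0603  0.9982 -0.    ]
 [ 0.     -0.     -1.    ]]
```

send_rows(dr=[[0,0,0],[0,0,0],[0,0,0],[0,0,0],[0,0,0],[0,0,0],[0,0,0],[0,0,0]], xyz=[[0,0,0.06],[0,0,0.12],[0,0,0.18],[0,0,0.24],[0,0,0.3],[0,0,0.36],[0,0,0.4],[0,0,0.4]], jaw=[0,0,0,0,0,0,0,0])

```text
time_s: 9.25
eef_pos: [0.4738, 0.0844, 0.0874]
eef_rot: [-0.0, -0.03, 1.0, 0.0]
wrist_force: [-1.3, 0.2, -1.1]
opening: 0.002
grasp_force: 0.0
```

Run:
```python
from h import *
show()
```

```text
t 9.25 p [0.4738 0.0844 0.0874] box [-0.0534  0.0002  0.0874] F [-1.31  0.2  -1.12] op 0.0017758296434666491 0.0
[[-0.9982 -0.0602 -0.    ]
 [-0.0602  0.9982  0.    ]
 [ 0.      0.     -1.    ]]
```

Run:
```python
from h import *
for n,x0,x1,y0,y1 in(("side",212,240,140,200),("scene",200,235,150,205)):
    im=ctrl.camera(n)[:,:,::-1];cv2.imwrite(f"pics/{n}3.png",im)
    v=im.max(2)[y0:y1,x0:x1]; im0=cv2.imread(f"pics/{n}0.png").max(2)[y0:y1,x0:x1]
    d=(im0.astype(int)-v>40)
    for c in range(x1-x0):
        r=np.flatnonzero(d[:,c]); 
        if len(r): print(n,c+x0,r.max()+y0,end="; ")
    print()
a,b=(cv2.resize(cv2.imread(f"pics/{n}3.png")[110:230,180:300],None,fx=3.3,fy=3.3,interpolation=2) for n in("scene","side"))
cv2.imwrite("pics/p3.png",np.hstack([a,b]))
```

```text
side 214 140; side 215 144; side 216 148; side 217 148; side 218 153; side 219 155; side 220 165; side 221 168; side 222 170; side 223 171; side 224 171; side 225 171; side 226 170; side 227 170; side 228 170; side 229 169; side 230 169; side 231 168; side 232 157; side 233 157; side 234 157; side 235 156; side 236 153; side 237 151; side 238 149; 
scene 200 157; scene 201 160; scene 202 160; scene 203 160; scene 204 160; scene 205 161; scene 206 164; scene 207 166; scene 208 167; scene 209 173; scene 210 177; scene 211 180; scene 212 181; scene 213 181; scene 214 182; scene 215 182; scene 216 182; scene 217 182; scene 218 182; scene 219 181; scene 220 180; scene 221 180; scene 222 179; scene 223 178; scene 224 169; scene 225 168; scene 226 167; scene 227 167; scene 228 166; scene 229 166; scene 230 165; scene 231 164; scene 232 163; scene 233 162; scene 234 161;
```

View pics/p3.png

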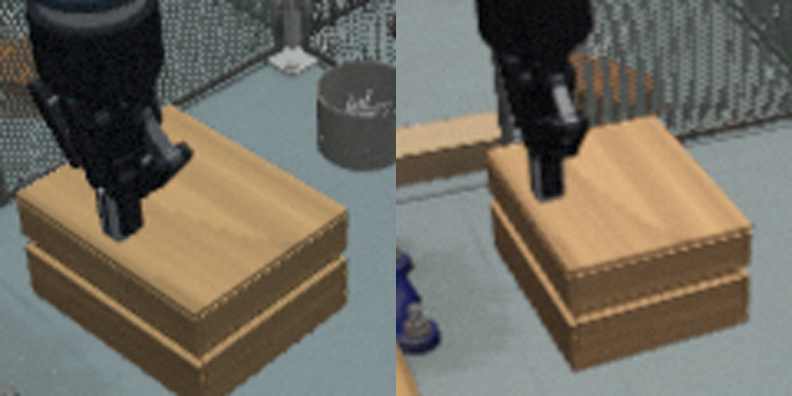

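Run:
```python
from h import *
print(tri((216.5,182.5),(223,172)), tri((224,178.5),(231.7,168.7)), tri((210,178),(220,165)))
o=ctrl.get_obs();print(o["q"],o["joint_efforts"],ctrl.tip_extent)
c=ctrl.calibration("wrist");print(c)
```

```text
(array([0.468 , 0.0794, 0.0935]), np.float64(0.004129409408995581)) (array([0.4879, 0.0779, 0.0966]), np.float64(0.00044838130602430803)) (array([0.4644, 0.0945, 0.102 ]), np.float64(0.0011263308759192816))
[-0.0711  0.1512  1.9496 -0.      1.0407 -1.7021] [ -0.0002 -36.892  -29.0916  -0.0005   0.0009   0.    ] 0.019
{'camera_matrix': array([[357.7915,   0.    , 276.8735],
       [  0.    , 357.7915, 208.298 ],
       [  0.    ,   0.    ,   1.    ]]), 'world_from_camera': array([[-0.0605, -0.9428, -0.3278,  0.3885],
       [ 0.9982, -0.0574, -0.0193,  0.0794],
       [-0.0006, -0.3283,  0.9446,  0.2366],
       [ 0.    ,  0.    ,  0.    ,  1.    ]])}
```

The fingertip is still about 6 mm above the lid (triangulated at z≈0.095), although the reported TCP is lower. Continuing down.

send_rows(dr=[[0,0,0],[0,0,0],[0,0,0],[0,0,0],[0,0,0],[0,0,0],[0,0,0],[0,0,0]], xyz=[[0,0,0.08],[0,0,0.16],[0,0,0.24],[0,0,0.32],[0,0,0.4],[0,0,0.46],[0,0,0.5],[0,0,0.5]], jaw=[0,0,0,0,0,0,0,0])

```text
time_s: 10.35
eef_pos: [0.4736, 0.0844, 0.0824]
eef_rot: [-0.0, -0.03, 1.0, -0.0]
wrist_force: [-2.0, 0.6, 3.3]
opening: -0.001
grasp_force: 1.8
```

Run:
```python
from h import *
show()
```

```text
t 10.35 p [0.4736 0.0844 0.0824] box [-0.0537  0.0003  0.0824] F [-2.01  0.57  3.27] op -0.000996579351172916 1.7624820792116225
[[-0.9982 -0.0604 -0.0005]
 [-0.0604  0.9982 -0.0001]
 [ 0.0005 -0.     -1.    ]]
```

send_rows(dr=[[0,0,0],[0,0,0],[0,0,0],[0,0,0],[0,0,0],[0,0,0],[0,0,0],[0,0,0]], xyz=[[0,0,0.05],[0,0,0.1],[0,0,0.15],[0,0,0.2],[0,0,0.25],[0,0,0.25],[0,0,0.25],[0,0,0.25]], jaw=[0,0,0,0,0,0,0,0])

```text
time_s: 11.35
eef_pos: [0.4738, 0.0844, 0.0799]
eef_rot: [-0.0, -0.03, 1.0, 0.0]
wrist_force: [-3.1, -0.4, 4.5]
opening: -0.005
grasp_force: 2.3
```

Run:
```python
from h import *
show()
b=ctrl.camera("side")[:,:,::-1];b0=cv2.imread("pics/side3.png")
# vertical shift of the near front corner of the lid (edge region) vs before
for (x,y,w,h) in((236,172,30,26),(270,165,22,22),(232,195,40,14)):
    A=cv2.cvtColor(b0[y:y+h,x:x+w],6).astype(np.float32);B=cv2.cvtColor(b[y:y+h,x:x+w],6).astype(np.float32)
    print(cv2.phaseCorrelate(A,B,cv2.createHanningWindow((w,h),cv2.CV_32F)))
```

```text
t 11.35 p [0.4738 0.0844 0.0799] box [-0.0534  0.0003  0.0799] F [-3.11 -0.36  4.48] op -0.00523589333785077 2.3002046160399914
[[-0.9982 -0.0603 -0.    ]
 [-0.0603  0.9982  0.    ]
 [ 0.      0.     -1.    ]]
((-0.09144434791086375, 1.4150048338240016), 0.8736700299345417)
((-0.524710115930322, 0.17893912664908207), 1.0627810209989548)
((-0.1817032417043869, 0.29090979548203055), 1.1653548073768616)
```

send_rows(dr=[[0,0,0],[0,0,0],[0,0,0],[0,0,0],[0,0,0],[0,0,0],[0,0,0],[0,0,0]], xyz=[[0,0,0.05],[0,0,0.1],[0,0,0.15],[0,0,0.15],[0,0,0.15],[0,0,0.15],[0,0,0.15],[0,0,0.15]], jaw=[0,0,0,0,0,0,0,0])

```text
time_s: 12.4
eef_pos: [0.4739, 0.0844, 0.0784]
eef_rot: [0.0, -0.03, 1.0, 0.0]
wrist_force: [-1.5, -0.1, 3.8]
opening: -0.003
grasp_force: 2.4
```

Run:
```python
from h import *
show()
b=ctrl.camera("side")[:,:,::-1];b0=cv2.imread("pics/side3.png")
x,y,w,h=236,172,30,26
A=cv2.cvtColor(b0[y:y+h,x:x+w],6).astype(np.float32);B=cv2.cvtColor(b[y:y+h,x:x+w],6).astype(np.float32)
print(cv2.phaseCorrelate(A,B,cv2.createHanningWindow((w,h),cv2.CV_32F)))
```

```text
t 12.4 p [0.4739 0.0844 0.0784] box [-0.0533  0.0002  0.0784] F [-1.52 -0.1   3.85] op -0.0029112627328392615 2.35623502638191
[[-0.9982 -0.0602  0.0002]
 [-0.0602  0.9982  0.    ]
 [-0.0002  0.     -1.    ]]
((-0.28256247837362203, 1.8510287393509426), 0.9887011633978949)
```

send_rows(dr=[[0,0,0],[0,0,0],[0,0,0],[0,0,0],[0,0,0],[0,0,0],[0,0,0],[0,0,0]], xyz=[[0,0,0.05],[0,0,0.1],[0,0,0.13],[0,0,0.13],[0,0,0.13],[0,0,0.13],[0,0,0.13],[0,0,0.13]], jaw=[0,0,0,0,0,0,0,0])

```text
time_s: 13.45
eef_pos: [0.4739, 0.0844, 0.0771]
eef_rot: [0.0, -0.03, 1.0, 0.0]
wrist_force: [-4.4, -0.1, 5.0]
opening: 0.0
grasp_force: 2.5
```

Run:
```python
from h import *
show()
b=ctrl.camera("side")[:,:,::-1];b0=cv2.imread("pics/side3.png")
x,y,w,h=236,172,30,26
A=cv2.cvtColor(b0[y:y+h,x:x+w],6).astype(np.float32);B=cv2.cvtColor(b[y:y+h,x:x+w],6).astype(np.float32)
print(cv2.phaseCorrelate(A,B,cv2.createHanningWindow((w,h),cv2.CV_32F)))
```

```text
t 13.45 p [0.4739 0.0844 0.0771] box [-0.0534  0.0002  0.0771] F [-4.38 -0.12  4.96] op 0.00026934564127455835 2.4585168552584946
[[-0.9982 -0.0602  0.    ]
 [-0.0602  0.9982  0.    ]
 [-0.      0.     -1.    ]]
((10.00596854748834, 3.4926885821220033), 0.02453088171688127)
```

send_rows(dr=[[0,0,0],[0,0,0],[0,0,0],[0,0,0],[0,0,0],[0,0,0],[0,0,0],[0,0,0]], xyz=[[0,0,0.08],[0,0,0.08],[0,0,-0.2],[0,0,-0.6],[0,0,-1.0],[0,0,-1.4],[0,0,-1.7],[0,0,-1.9]], jaw=[0,0,0,0,0,0,0,0])

```text
time_s: 14.5
eef_pos: [0.474, 0.0843, 0.0963]
eef_rot: [0.0, -0.03, 1.0, -0.0]
wrist_force: [1.6, -0.6, 1.5]
opening: -0.003
grasp_force: 1.1
```

Run:
```python
from h import *
show()
b=ctrl.camera("side")[:,:,::-1];cv2.imwrite("pics/side4.png",b)
# lid front-right corner: lowest bright-top pixel
hsv=cv2.cvtColor(b,cv2.COLOR_BGR2HSV)[130:222,200:293];k=cv2.inRange(hsv,(8,60,140),(28,255,255))
c=max(cv2.findContours(k,0,1)[0],key=cv2.contourArea);print((cv2.approxPolyDP(cv2.convexHull(c),2.5,True)[:,0]+[200,130]).tolist())
```

```text
t 14.5 p [0.474  0.0843 0.0963] box [-0.0533  0.0002  0.0963] F [ 1.6  -0.63  1.49] op -0.0026324060462774583 1.081902568694204
[[-0.9982 -0.0602  0.0003]
 [-0.0602  0.9982 -0.    ]
 [-0.0003 -0.     -1.    ]]
[[288, 177], [286, 180], [234, 186], [200, 153], [200, 146], [258, 144]]
```

Run:
```python
from h import *
p=ctrl.get_obs()["eef_pos"];b=Rz(YAW).T@(p-BOX)
th=np.r_[.09+.045*np.arange(1,36),1.72,1.75,1.78,1.8,1.8]
def tip(t):
    s=np.interp(t,[.09,1.0],[.1363,.118]);f=lambda s:(.0415*np.sin(t)-s*np.cos(t),.0415*np.cos(t)+s*np.sin(t))
    x=max(f(s)[0],f(.142)[0]);return np.array([.072+x+.011,.047+f(s)[1]])
o=np.array([b[0],b[2]])-tip(.09);print("off",o)
prev=np.array([b[0],b[2]])
for i in range(0,40,8):
    P=[tip(t)+o for t in th[i:i+8]];print(round(th[min(i+7,39)],2),[[round(-(q-prev)[0]*100,2),0,round(-(q-prev)[1]*100,2)] for q in P]);prev=P[-1];print(prev)
```

```text
off [-0.0042 -0.0041]
0.45 [[np.float64(-0.34), 0, np.float64(-0.58)], [np.float64(-0.71), 0, np.float64(-1.13)], [np.float64(-1.11), 0, np.float64(-1.67)], [np.float64(-1.52), 0, np.float64(-2.18)], [np.float64(-1.96), 0, np.float64(-2.67)], [np.float64(-2.42), 0, np.float64(-3.14)], [np.float64(-2.89), 0, np.float64(-3.58)], [np.float64(-3.39), 0, np.float64(-3.99)]]
[-0.0194  0.1364]
0.81 [[np.float64(-0.51), 0, np.float64(-0.39)], [np.float64(-1.04), 0, np.float64(-0.75)], [np.float64(-1.57), 0, np.float64(-1.09)], [np.float64(-2.13), 0, np.float64(-1.39)], [np.float64(-2.69), 0, np.float64(-1.67)], [np.float64(-3.26), 0, np.float64(-1.92)], [np.float64(-3.84), 0, np.float64(-2.14)], [np.float64(-4.42), 0, np.float64(-2.33)]]
[0.0248 0.1598]
1.17 [[np.float64(-0.59), 0, np.float64(-0.16)], [np.float64(-1.18), 0, np.float64(-0.3)], [np.float64(-1.78), 0, np.float64(-0.4)], [np.float64(-2.38), 0, np.float64(-0.47)], [np.float64(-2.94), 0, np.float64(-0.58)], [np.float64(-3.49), 0, np.float64(-0.68)], [np.float64(-4.05), 0, np.float64(-0.75)], [np.float64(-4.61), 0, np.float64(-0.8)]]
[0.0709 0.1677]
1.53 [[np.float64(-0.56), 0, np.float64(-0.02)], [np.float64(-1.13), 0, np.float64(-0.02)], [np.float64(-1.69), 0, np.float64(0.01)], [np.float64(-2.25), 0, np.float64(0.06)], [np.float64(-2.8), 0, np.float64(0.14)], [np.float64(-3.36), 0, np.float64(0.24)], [np.float64(-3.91), 0, np.float64(0.37)], [np.float64(-4.45), 0, np.float64(0.52)]]
[0.1154 0.1625]
1.8 [[np.float64(-0.54), 0, np.float64(0.18)], [np.float64(-1.18), 0, np.float64(0.38)], [np.float64(-1.8), 0, np.float64(0.6)], [np.float64(-2.55), 0, np.float64(0.91)], [np.float64(-2.95), 0, np.float64(1.09)], [np.float64(-3.34), 0, np.float64(1.28)], [np.float64(-3.6), 0, np.float64(1.41)], [np.float64(-3.6), 0, np.float64(1.41)]]
[0.1514 0.1484]
```

send_rows(dr=[[0,0,0],[0,0,0],[0,0,0],[0,0,0],[0,0,0],[0,0,0],[0,0,0],[0,0,0]], xyz=[[-0.5,0,-0.5],[-1,0,-1.05],[-1.5,0,-1.6],[-1.95,0,-2.15],[-2.4,0,-2.65],[-2.85,0,-3.15],[-3.3,0,-3.6],[-3.75,0,-4]], jaw=[0,0,0,0,0,0,0,0])

```text
time_s: 15.55
eef_pos: [0.5118, 0.0866, 0.1365]
eef_rot: [0.0, -0.03, 1.0, -0.0]
wrist_force: [-1.5, 0.6, 3.5]
opening: 0.002
grasp_force: 1.5
```

Run:
```python
from h import *
show()
```

```text
t 15.55 p [0.5118 0.0866 0.1365] box [-0.0155  0.0003  0.1365] F [-1.49  0.6   3.47] op 0.0016129662335105763 1.5239944774657488
[[-0.9982 -0.0602  0.0004]
 [-0.0602  0.9982  0.    ]
 [-0.0004 -0.     -1.    ]]
```

Contact held. Next stretch.

send_rows(dr=[[0,0,0],[0,0,0],[0,0,0],[0,0,0],[0,0,0],[0,0,0],[0,0,0],[0,0,0]], xyz=[[-0.5,0,-0.4],[-1.05,0,-0.75],[-1.6,0,-1.1],[-2.15,0,-1.4],[-2.7,0,-1.65],[-3.25,0,-1.9],[-3.85,0,-2.15],[-4.4,0,-2.35]], jaw=[0,0,0,0,0,0,0,0])

```text
time_s: 16.55
eef_pos: [0.5557, 0.0893, 0.1598]
eef_rot: [0.0, -0.03, 1.0, 0.0]
wrist_force: [1.3, -0.3, 3.9]
opening: -0.003
grasp_force: 1.3
```

Run:
```python
from h import *
show()
```

```text
t 16.55 p [0.5557 0.0893 0.1598] box [0.0286 0.0003 0.1598] F [ 1.34 -0.3   3.9 ] op -0.0029915174996500674 1.2898858124390244
[[-0.9982 -0.0602  0.0003]
 [-0.0602  0.9982  0.    ]
 [-0.0003  0.     -1.    ]]
```

send_rows(dr=[[0,0,0],[0,0,0],[0,0,0],[0,0,0],[0,0,0],[0,0,0],[0,0,0],[0,0,0]], xyz=[[-0.6,0,-0.15],[-1.2,0,-0.3],[-1.8,0,-0.4],[-2.35,0,-0.5],[-2.9,0,-0.6],[-3.5,0,-0.7],[-4.05,0,-0.75],[-4.6,0,-0.8]], jaw=[0,0,0,0,0,0,0,0])

```text
time_s: 17.55
eef_pos: [0.6014, 0.0921, 0.1675]
eef_rot: [-0.0, -0.03, 1.0, 0.0]
wrist_force: [1.7, 1.5, 1.5]
opening: 0.001
grasp_force: 1.0
```

Run:
```python
from h import *
show()
a=ctrl.camera("scene")[:,:,::-1][60:240,160:360];b=ctrl.camera("side")[:,:,::-1][60:240,180:380]
cv2.imwrite("pics/p4.png",cv2.resize(np.hstack([a,b]),None,fx=2,fy=2,interpolation=2))
```

```text
t 17.55 p [0.6014 0.0921 0.1675] box [0.0744 0.0004 0.1675] F [1.75 1.47 1.49] op 0.00055531594575464 0.9699095226824284
[[-0.9982 -0.0602 -0.0001]
 [-0.0602  0.9982  0.0001]
 [ 0.0001  0.0001 -1.    ]]
```

View pics/p4.png

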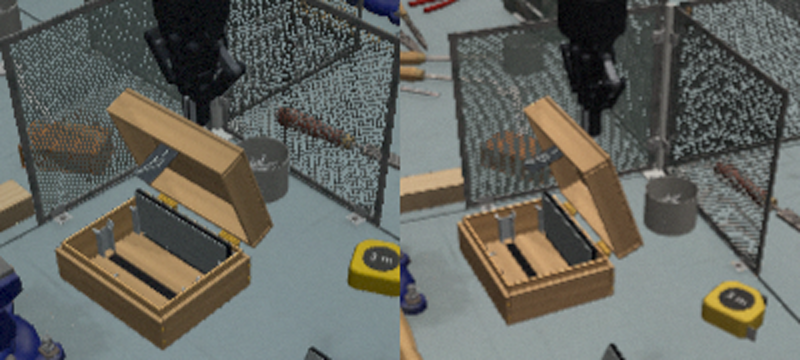

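The lid is about 65–70° open with the finger behind its upper edge. The box interior shows the free place in front of the stored plate. Continuing to the stop.

send_rows(dr=[[0,0,0],[0,0,0],[0,0,0],[0,0,0],[0,0,0],[0,0,0],[0,0,0],[0,0,0]], xyz=[[-0.55,0,0],[-1.1,0,0],[-1.7,0,0],[-2.25,0,0.05],[-2.8,0,0.15],[-3.35,0,0.25],[-3.9,0,0.35],[-4.45,0,0.5]], jaw=[0,0,0,0,0,0,0,0])

```text
time_s: 18.65
eef_pos: [0.6458, 0.0947, 0.1624]
eef_rot: [-0.0, -0.03, 1.0, -0.0]
wrist_force: [1.5, -0.6, 0.2]
opening: 0.003
grasp_force: 0.6
```

send_rows(dr=[[0,0,0],[0,0,0],[0,0,0],[0,0,0],[0,0,0],[0,0,0],[0,0,0],[0,0,0]], xyz=[[-0.5,0,0],[-1,0,0],[-1.5,0,0],[-2,0,0],[-2.5,0,0],[-2.9,0,0],[-3.3,0,0],[-3.7,0,0]], jaw=[0,0,0,0,0,0,0,0])

```text
time_s: 19.65
eef_pos: [0.6827, 0.097, 0.1626]
eef_rot: [-0.0, -0.03, 1.0, 0.0]
wrist_force: [-0.1, -0.0, -0.6]
opening: -0.002
grasp_force: 0.0
```

Run:
```python
from h import *
show()
a=ctrl.camera("scene")[:,:,::-1];b=ctrl.camera("side")[:,:,::-1];cv2.imwrite("pics/sc5.png",a);cv2.imwrite("pics/si5.png",b)
cv2.imwrite("pics/p5.png",np.hstack([cv2.resize(a[80:240,180:300],None,fx=3.3,fy=3.3,interpolation=2),cv2.resize(b[80:240,195:315],None,fx=3.3,fy=3.3,interpolation=2)]))
```

```text
t 19.65 p [0.6827 0.097  0.1626] box [0.1558 0.0005 0.1626] F [-0.11 -0.01 -0.61] op -0.0019933492719643128 0.0
[[-0.9982 -0.0602 -0.0001]
 [-0.0602  0.9982  0.    ]
 [ 0.0001  0.     -1.    ]]
```

View pics/p5.png

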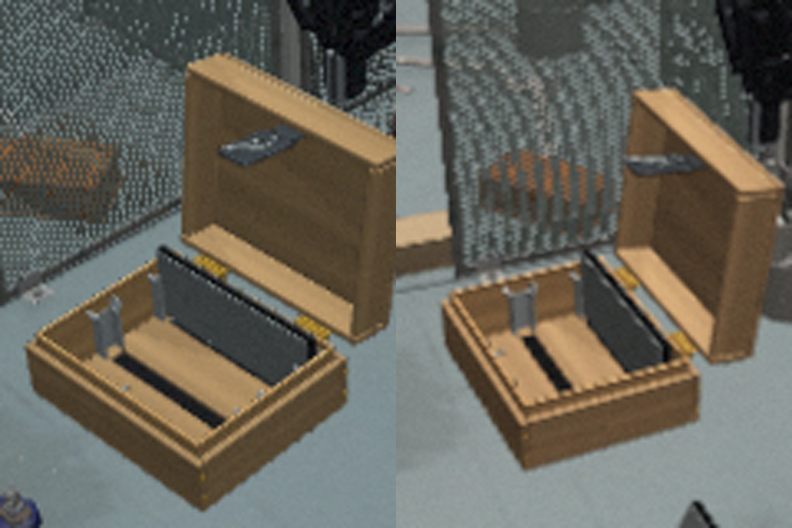

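The lid stands open at its stop with the finger clear of it. The seat strip shows as a black line from scene (214,188) to (248,207). I'll lift away and head to the plate.

send_rows(dr=[[0,0,0],[0,0,0],[0,0,0],[0,0,1.5],[0,0,3],[0,0,4.5],[0,0,6],[0,0,7.5]], xyz=[[-0.5,0,-4],[-0.5,0,-8],[0,0,-11],[2.5,-5,-11],[5,-10,-11],[7.5,-15,-11],[10,-20,-11],[12.5,-25,-11]], jaw=[0,0,0,0,0,0,20,45])

```text
time_s: 20.75
eef_pos: [0.5718, -0.1616, 0.2728]
eef_rot: [0.0, 0.357, 0.934, -0.0]
wrist_force: [0.4, -0.2, -0.4]
opening: 0.399
grasp_force: 0.0
```

Run:
```python
from h import *
show()
g=lambda u,v:(180+u/3.3,80+v/3.3);s=lambda u,v:(195+(u-396)/3.3,80+v/3.3)
B=lambda w:Rz(YAW).T@(w-BOX)
for n,f,P,z in(("scene",g,[(115,357),(222,420)],.006),("side",s,[(530,339),(562,386)],.006),("scene",g,[(158,250),(308,340)],.068),("side",s,[(584,255),(663,352)],.068),
 ("scene",g,[(27,346),(205,460),(346,358)],.044),("side",s,[(443,305),(526,425),(697,378)],.044)):
    print(n,z,[B(onz(n,f(*p),z)) for p in P])
```

```text
t 20.75 p [ 0.5718 -0.1616  0.2728] box [ 0.0298 -0.2511  0.2728] F [ 0.38 -0.23 -0.45] op 0.39920259932630897 0.0
[[-0.7451  0.667   0.0004]
 [ 0.667   0.7451 -0.0002]
 [-0.0005  0.0001 -1.    ]]
scene 0.006 [array([-0.0127,  0.0675,  0.006 ]), array([-0.0057, -0.0352,  0.006 ])]
side 0.006 [array([-0.0085,  0.0602,  0.006 ]), array([-0.0092, -0.0087,  0.006 ])]
scene 0.068 [array([0.0414, 0.0737, 0.068 ]), array([ 0.0436, -0.0707,  0.068 ])]
side 0.068 [array([0.0417, 0.0653, 0.068 ]), array([ 0.0413, -0.0798,  0.068 ])]
scene 0.044 [array([-0.0716,  0.0851,  0.044 ]), array([-0.0641, -0.0832,  0.044 ]), array([ 0.0673, -0.083 ,  0.044 ])]
side 0.044 [array([-0.071 ,  0.0787,  0.044 ]), array([-0.0671, -0.0888,  0.044 ]), array([ 0.0645, -0.0886,  0.044 ])]
```

```bash
sed -i 's/^BOX=.*/BOX=np.array([.5262,.0853,0.]);YAW=np.radians(4.0)/' h.py
cat >> h.py <<'E'
from scipy.spatial.transform import Rotation as Ro
PC=np.array([.523,-.222,.041]);PY=np.radians(2.6)
def grip(lean,yaw):   # tool axes for a plate leaning by lean
    P=Rz(yaw)@Ro.from_euler("y",lean).as_matrix();return np.c_[P[:,1],P[:,0],-P[:,2]],P
def plan(Rt,w):
    A=R();print("dr",Ro.from_matrix(A.T@Rt).as_rotvec()/np.radians(6));delta(w)
E
python3 - <<'E'
from h import *
show();Rt,P=grip(np.radians(25),PY);plan(Rt,PC+P[:,2]*.071)
E
```

```text
t 20.75 p [ 0.5718 -0.1616  0.2728] box [ 0.0283 -0.2495  0.2728] F [ 0.38 -0.23 -0.45] op 0.39920259932630897 0.0
[[-0.7451  0.667   0.0004]
 [ 0.667   0.7451 -0.0002]
 [-0.0005  0.0001 -1.    ]]
dr [3.9461 1.6601 7.4699]
delta cm [-2.5279 -5.6583 16.7501]
```

send_rows(dr=[[0.5,0.2,1],[1,0.4,2],[1.5,0.6,3],[2,0.8,4],[2.6,1.1,5],[3.2,1.3,6],[3.7,1.55,7],[3.95,1.66,7.47]], xyz=[[-0.4,-1,1],[-0.8,-2,3],[-1.2,-3,6],[-1.6,-4,9],[-2,-5,12],[-2.4,-5.5,13.5],[-2.53,-5.66,14.5],[-2.53,-5.66,14.75]], jaw=[45,45,45,45,45,45,45,45])

```text
time_s: 21.75
eef_pos: [0.5537, -0.2192, 0.1236]
eef_rot: [-0.151, 0.673, 0.706, -0.158]
wrist_force: [-0.1, 0.2, 0.4]
opening: 0.451
grasp_force: 0.0
```

Run:
```python
from h import *
show();Rt,P=grip(np.radians(25),PY);plan(Rt,PC+P[:,2]*.071)
w=ctrl.camera("wrist")[:,:,::-1]
a=ctrl.camera("scene")[:,:,::-1];b=ctrl.camera("side")[:,:,::-1]
f=lambda im,x,y,w,h:cv2.resize(im[y:y+h,x:x+w],(390,300),interpolation=2)
cv2.imwrite("pics/p6.png",np.vstack([np.hstack([f(a,270,180,130,100),f(b,240,170,130,100)]),np.hstack([cv2.resize(w,(390,292)),np.zeros((292,390,3),np.uint8)])]))
```

```text
t 21.75 p [ 0.5537 -0.2192  0.1236] box [ 0.0062 -0.3057  0.1236] F [-0.05  0.18  0.37] op 0.4512891002304096 0.0
[[-0.048   0.9036 -0.4256]
 [ 0.9988  0.0437 -0.0199]
 [ 0.0006 -0.426  -0.9047]]
dr [-0.0362  0.0051  0.0253]
delta cm [-0.1417  0.7042  1.6894]
```

View pics/p6.png

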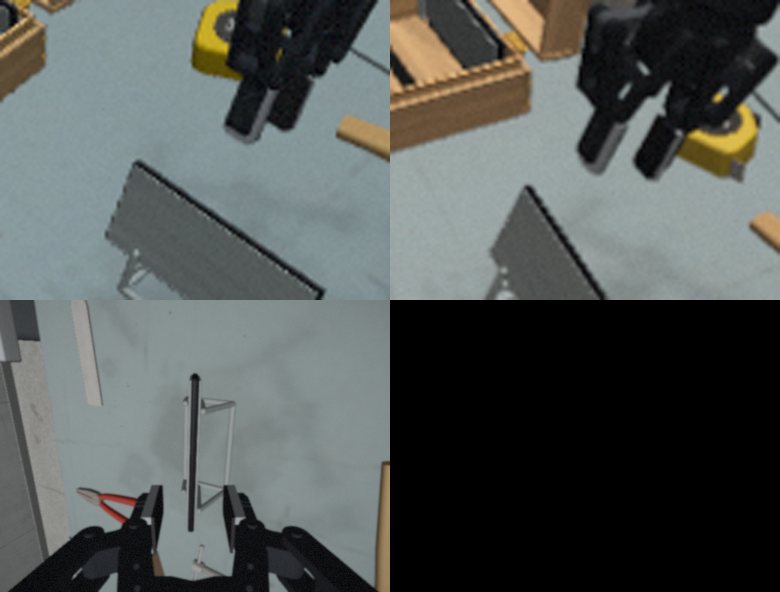

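Run:
```python
from h import *
p=np.array(ctrl.get_obs()["eef_pos"]);A=R()
c=ctrl.calibration("wrist");T=np.array(c["world_from_camera"]);print("cam in tool",A.T@(T[:3,3]-p),"cam axes in tool\n",A.T@T[:3,:3])
w=ctrl.camera("wrist")[:,:,::-1];cv2.imwrite("pics/w6.png",w)
g=w.max(2)
for r in range(100,345,12):
    x=np.flatnonzero(g[r,240:320]<50)+240;print(r,(x.min(),x.max(),len(x)) if len(x) else None,end=" ")
print()
for a,b in(((350.7,226.7),(308.3,227.3)),((366.7,223.3),(328.3,229.3))):
    t,e=tri(a,b);print("tip",t,e,"tool",A.T@(t-p))
Rt,P=grip(np.radians(25),PY)
K=np.array(c["camera_matrix"])
for s in(-.075,.075):
  for x in(-.005,.005):
    q=T[:3,:3].T@(PC+P@[x,s,.031]-T[:3,3]);k=K@[q[0],-q[1],-q[2]];print("pred top",s,x,k[:2]/k[2])
```

```text
cam in tool [ 0.0849 -0.0008 -0.1488] cam axes in tool
 [[-0.      0.9444  0.3288]
 [ 1.      0.     -0.0001]
 [-0.0001  0.3288 -0.9444]]
100 None 112 (np.int64(275), np.int64(284), 10) 124 (np.int64(281), np.int64(284), 4) 136 (np.int64(276), np.int64(283), 4) 148 (np.int64(275), np.int64(283), 7) 160 (np.int64(275), np.int64(282), 5) 172 (np.int64(275), np.int64(282), 6) 184 (np.int64(274), np.int64(281), 7) 196 (np.int64(274), np.int64(281), 5) 208 (np.int64(274), np.int64(281), 8) 220 (np.int64(273), np.int64(280), 6) 232 (np.int64(273), np.int64(280), 8) 244 (np.int64(273), np.int64(279), 7) 256 (np.int64(273), np.int64(279), 7) 268 (np.int64(272), np.int64(278), 7) 280 (np.int64(272), np.int64(278), 7) 292 (np.int64(272), np.int64(277), 6) 304 (np.int64(271), np.int64(277), 7) 316 (np.int64(271), np.int64(277), 7) 328 (np.int64(271), np.int64(276), 6) 340 None 
tip [ 0.5451 -0.2174  0.1319] 0.0003315641408325271 tool [ 0.0023 -0.0112 -0.0029]
tip [ 0.5832 -0.2251  0.1203] 0.0020558473965919897 tool [-0.0074  0.0278 -0.0084]
pred top -0.075 -0.005 [280.3146 329.668 ]
pred top -0.075 0.005 [294.7227 329.7461]
pred top 0.075 -0.005 [282.7143 105.0732]
pred top 0.075 0.005 [300.7158 105.1811]
```

The wrist view shows the plate edge-on, centred between the open fingers (columns 271–284, rows 112–332). Approaching straight along the tool axis.

send_rows(dr=[[0,0,0],[0,0,0],[0,0,0],[0,0,0],[0,0,0],[0,0,0],[0,0,0],[0,0,0]], xyz=[[-0.2,0,1],[-0.4,0,2.2],[-0.4,0,3.4],[-0.4,0,4.5],[-0.4,0,5.5],[-0.4,0,6.4],[-0.4,0,7],[-0.4,0,7.2]], jaw=[45,45,45,45,45,45,45,45])

```text
time_s: 22.95
eef_pos: [0.5237, -0.2247, 0.0595]
eef_rot: [-0.15, 0.673, 0.707, -0.157]
wrist_force: [-0.2, 0.1, -0.3]
opening: 0.453
grasp_force: 0.0
```

Run:
```python
from h import *
show()
w=ctrl.camera("wrist")[:,:,::-1]
a=ctrl.camera("scene")[:,:,::-1];b=ctrl.camera("side")[:,:,::-1]
f=lambda im,x,y,w,h:cv2.resize(im[y:y+h,x:x+w],(390,300),interpolation=2)
cv2.imwrite("pics/p7.png",np.vstack([np.hstack([f(a,290,210,100,77),f(b,255,205,100,77)]),np.hstack([cv2.resize(w,(390,292)),f(w,150,200,260,200)[:292]])]))
```

```text
t 22.95 p [ 0.5237 -0.2247  0.0595] box [-0.0241 -0.3091  0.0595] F [-0.24  0.07 -0.26] op 0.452873805575272 0.0
[[-0.0504  0.9047 -0.4231]
 [ 0.9987  0.0458 -0.0211]
 [ 0.0003 -0.4236 -0.9058]]
```

View pics/p7.png

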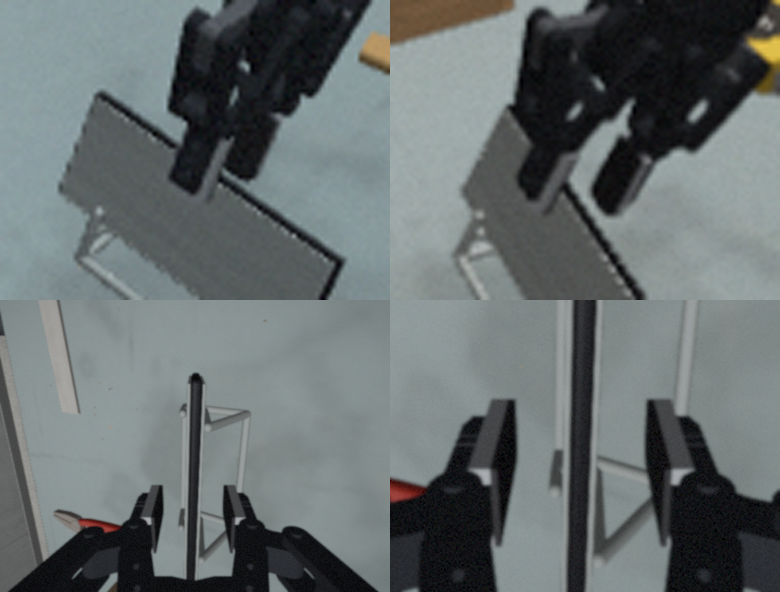

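The fingers straddle the plate near mid-length, roughly 15–20 mm below the top edge, with even gaps on both sides. Closing and lifting.

send_rows(dr=[[0,0,0],[0,0,0],[0,0,0],[0,0,0],[0,0,0],[0,0,0],[0,0,0],[0,0,0]], xyz=[[0,0,0.1],[0,0,0.2],[0,0,0.2],[0,0,0.2],[0,0,0.2],[0,0,0.2],[0,0,0.2],[0,0,0.2]], jaw=[45,45,30,20,10,0,0,0])

```text
time_s: 24.1
eef_pos: [0.5229, -0.2249, 0.0583]
eef_rot: [-0.15, 0.673, 0.707, -0.157]
wrist_force: [-3.5, 0.8, 4.1]
opening: 0.094
grasp_force: 59.7
```

Run:
```python
from h import *
show()
w=ctrl.camera("wrist")[:,:,::-1];cv2.imwrite("pics/w8.png",w);g=w.max(2)
for r in range(90,420,15):
    x=np.flatnonzero(g[r,255:300]<50)+255;print(r,(int(x.min()),int(x.max()),len(x)) if len(x) else None,end=" ")
```

```text
t 24.1 p [ 0.5229 -0.2249  0.0583] box [-0.0249 -0.3092  0.0583] F [-3.49  0.84  4.08] op 0.09359851588922735 59.65802729129791
[[-0.0502  0.9047 -0.4232]
 [ 0.9987  0.0455 -0.0212]
 [ 0.     -0.4237 -0.9058]]
90 None 105 None 120 (273, 289, 13) 135 (274, 288, 8) 150 (274, 287, 8) 165 (273, 287, 11) 180 (273, 286, 8) 195 (273, 286, 10) 210 (273, 285, 9) 225 (272, 285, 10) 240 (272, 284, 12) 255 (272, 284, 12) 270 (264, 290, 15) 285 (263, 291, 21) 300 (262, 292, 22) 315 (265, 288, 15) 330 (255, 299, 27) 345 (255, 299, 29) 360 (255, 299, 21) 375 (255, 299, 19) 390 (255, 299, 16) 405 (255, 299, 45)
```

send_rows(dr=[[0,0,0],[0,0,0],[0,0,0],[0,0,0],[0,0,0],[0,0,0],[0,0,0],[0,0,0]], xyz=[[0,0,-0.4],[0,0,-1.2],[0,0,-2.4],[0,0,-4],[0,0,-6],[0,0,-8],[0,0,-10],[0,0,-11.5]], jaw=[0,0,0,0,0,0,0,0])

```text
time_s: 25.15
eef_pos: [0.5738, -0.2225, 0.1645]
eef_rot: [-0.147, 0.673, 0.708, -0.156]
wrist_force: [0.6, -0.1, -4.5]
opening: 0.092
grasp_force: 58.9
```

Run:
```python
from h import *
show();Rt,P=grip(0,YAW);S=BOX+Rz(YAW)@[-.008,0,0];print(S);plan(Rt,[S[0],S[1],.17])
```

```text
t 25.15 p [ 0.5738 -0.2225  0.1645] box [ 0.026  -0.3104  0.1645] F [ 0.64 -0.06 -4.46] op 0.09162530887371025 58.856470584869385
[[-0.0515  0.9067 -0.4187]
 [ 0.9987  0.0461 -0.023 ]
 [-0.0015 -0.4193 -0.9078]]
[0.5182 0.0847 0.    ]
dr [-4.132  -0.0235 -0.1749]
delta cm [30.9704 -3.8533  1.1274]
```

send_rows(dr=[[-0.4,0,0],[-1,0,0],[-1.7,0,0],[-2.4,0,-0.1],[-3.1,0,-0.1],[-3.7,0,-0.15],[-4.13,0,-0.17],[-4.13,0,-0.17]], xyz=[[2,-0.3,0.1],[6,-0.8,0.2],[11,-1.4,0.4],[16,-2,0.6],[21,-2.6,0.8],[26,-3.3,1],[29.5,-3.7,1.1],[31,-3.85,1.1]], jaw=[0,0,0,0,0,0,0,0])

```text
time_s: 26.15
eef_pos: [0.516, 0.0872, 0.1697]
eef_rot: [-0.003, 0.682, 0.732, 0.0]
wrist_force: [-0.1, -0.4, -4.0]
opening: 0.096
grasp_force: 58.9
```

send_rows(dr=[[0,0,0],[0,0,0],[0,0,0],[0,0,0],[0,0,0],[0,0,0],[0,0,0],[0,0,0]], xyz=[[0,0,0],[0,0,0],[0,0,0],[0,0,0],[0,0,0],[0,0,0],[0,0,0],[0,0,0]], jaw=[0,0,0,0,0,0,0,0])

```text
time_s: 27.15
eef_pos: [0.5165, 0.0853, 0.1686]
eef_rot: [-0.003, 0.683, 0.731, -0.0]
wrist_force: [0.3, 0.6, -2.7]
opening: 0.095
grasp_force: 58.9
```

Run:
```python
from h import *
show();Rt,P=grip(0,YAW);S=BOX+Rz(YAW)@[-.008,0,0];plan(Rt,[S[0],S[1],.17])
from bench import ctrl
for n,o in(("scene","sc5"),("side","si5")):
    im=ctrl.camera(n)[:,:,::-1];cv2.imwrite(f"pics/{n}9.png",im);b=cv2.imread(f"pics/{o}.png")
    d=cv2.absdiff(im,b).max(2);k=(d>22).astype(np.uint8);k=cv2.morphologyEx(k,2,np.ones((3,3)))
    k[:100]=0;k[:,330:]=0
    c=max(cv2.findContours(k,0,1)[0],key=cv2.contourArea)
    print(n,cv2.boundingRect(c),cv2.approxPolyDP(c,2,True)[:,0].tolist())
w=ctrl.camera("wrist")[:,:,::-1];cv2.imwrite("pics/w9.png",w)
```

```text
t 27.15 p [0.5165 0.0853 0.1686] box [-0.0096  0.0006  0.1686] F [ 0.29  0.65 -2.7 ] op 0.09459228272072617 58.91826689243317
[[-0.0677  0.9977 -0.0049]
 [ 0.9977  0.0677  0.0037]
 [ 0.004  -0.0046 -1.    ]]
dr [-0.0439 -0.038  -0.0197]
delta cm [-0.0633  0.1628 -0.141 ]
scene (197, 100, 60, 70) [[206, 100], [210, 104], [203, 112], [197, 110], [197, 114], [209, 126], [207, 130], [214, 128], [219, 131], [220, 139], [226, 143], [228, 127], [230, 138], [238, 143], [223, 149], [219, 154], [227, 157], [229, 153], [256, 169], [256, 153], [234, 139], [234, 132], [237, 131], [234, 125], [244, 116], [250, 100]]
side (273, 232, 48, 75) [[284, 232], [273, 255], [279, 260], [279, 265], [297, 295], [301, 296], [303, 305], [307, 306], [320, 280], [291, 237]]
```

```bash
cat >> h.py <<'E'
def proj(n,p,c=None):
    c=c or ctrl.calibration(n);T=np.linalg.inv(c["world_from_camera"]);q=T[:3]@np.r_[p,1];k=np.array(c["camera_matrix"])@[q[0],-q[1],-q[2]];return k[:2]/k[2]
E
python3 - <<'E'
from h import *
p=np.array(ctrl.get_obs()["eef_pos"]);A=R();C=p+A@[0,0,.016]
P=np.c_[A[:,1],A[:,0],-A[:,2]]
for n in("scene","side"):
    im=cv2.imread(f"pics/{n}9.png");g=im.max(2)
    for k,(y,z) in dict(TL=(1,1),BL=(1,-1),TR=(-1,1),BR=(-1,-1)).items(): print(n,k,proj(n,C+P@[-.005,y*.075,z*.031]),end=" ")
    print()
    def prof(a,b,m=15):
        a=proj(n,C+P@a);b=proj(n,C+P@b)
        X=np.linspace(a,b,m).astype(np.float32);v=cv2.remap(im,X[None,:,0],X[None,:,1],1)[0];return a.round(1),b.round(1),v.astype(int).tolist()
    # across the -y end, +y end (mid-height) and bottom edge (y=+-.045), from inside outward 24 mm
    for a,b in(([-.005,-.060,-.005],[-.005,-.090,-.005]),([-.005,.060,-.005],[-.005,.090,-.005]),([-.005,.045,-.016],[-.005,.045,-.046]),([-.005,-.045,-.016],[-.005,-.045,-.046])):
        print(*prof(a,b))
E
```

```text
scene TL [202.8354 124.1585] scene BL [206.1194 148.124 ] scene TR [253.633  154.0055] scene BR [254.8223 178.4415] 
[249.  165.2] [259.7 171.8] [[60, 62, 58], [61, 63, 56], [62, 62, 56], [63, 62, 58], [63, 63, 59], [62, 63, 59], [37, 39, 34], [18, 16, 14], [13, 14, 12], [30, 29, 28], [95, 100, 98], [115, 120, 116], [110, 117, 113], [122, 127, 123], [119, 124, 119]]
[209.4 141.1] [200.2 135.6] [[60, 60, 57], [59, 59, 56], [58, 60, 55], [60, 61, 56], [59, 59, 56], [56, 57, 58], [60, 63, 66], [59, 67, 71], [62, 68, 68], [57, 64, 64], [46, 57, 61], [62, 68, 70], [61, 70, 76], [66, 79, 88], [65, 75, 83]]
[214.6 148.2] [216.  159.3] [[63, 63, 58], [60, 61, 57], [63, 63, 58], [61, 60, 57], [60, 60, 59], [66, 68, 64], [78, 78, 71], [118, 117, 103], [136, 134, 118], [142, 140, 124], [143, 141, 125], [143, 141, 124], [144, 143, 126], [144, 144, 126], [144, 143, 126]]
[244.1 166.3] [244.9 177.6] [[60, 62, 57], [61, 61, 56], [60, 59, 54], [61, 61, 56], [61, 63, 57], [63, 63, 57], [63, 62, 58], [62, 61, 59], [64, 65, 60], [63, 64, 58], [61, 62, 56], [58, 61, 55], [60, 62, 55], [61, 61, 56], [62,
[... 385 characters left out ...]
9.8] [[53, 53, 51], [58, 59, 56], [64, 65, 62], [69, 71, 68], [69, 75, 79], [69, 77, 86], [71, 79, 86], [73, 79, 81], [75, 78, 78], [76, 78, 75], [76, 81, 81], [75, 83, 88], [77, 84, 89], [79, 85, 88], [77, 86, 93]]
[232.5 142. ] [233.  152.8] [[56, 57, 55], [53, 55, 57], [53, 57, 58], [60, 64, 64], [72, 77, 76], [72, 78, 79], [84, 88, 85], [90, 93, 88], [88, 89, 84], [73, 75, 70], [69, 73, 69], [69, 71, 67], [69, 70, 66], [67, 67, 65], [65, 72, 65]]
[247. 160.] [247.4 171.2] [[53, 54, 53], [51, 54, 51], [51, 55, 55], [52, 61, 67], [53, 70, 82], [54, 76, 97], [54, 79, 103], [53, 79, 105], [53, 80, 107], [55, 83, 110], [56, 83, 110], [61, 89, 116], [60, 90, 118], [59, 90, 118], [60, 89, 118]]
```

Run:
```python
from h import *
p=np.array(ctrl.get_obs()["eef_pos"]);A=R();C=p+A@[0,0,.016];P=np.c_[A[:,1],A[:,0],-A[:,2]]
a=proj("scene",C+P@[-.005,0,.001]);b=proj("side",C+P@[-.005,-.0077,.0075])
t,e=tri(a,b);t=t+P@[.005,0,0];print(t,e,"in tool",A.T@(t-p)*1e3,"box",Rz(YAW).T@(t-BOX)*1e3)
# wrist profile: top edge columns and box features
w=cv2.imread("pics/w9.png");g=w.max(2)
for r in range(60,300,12):
    x=np.flatnonzero(g[r,250:310]<45)+250;print(r,(int(x.min()),int(x.max()),len(x)) if len(x) else None,end=" ")
c=ctrl.calibration("wrist")
print()
for s in(-.005,.005): print(proj("wrist",p+A@[.075,s,-.015],c))
```

```text
[0.5195 0.0886 0.1522] 0.0032509533788151147 in tool [ 3.0264  3.232  16.385 ] box [ -6.45     3.7352 152.2122]
60 None 72 None 84 None 96 None 108 (273, 282, 10) 120 (271, 285, 4) 132 (271, 273, 3) 144 (272, 273, 2) 156 (272, 274, 3) 168 (272, 274, 3) 180 (271, 273, 3) 192 (271, 274, 4) 204 (272, 274, 3) 216 (272, 273, 2) 228 (272, 274, 3) 240 (272, 274, 3) 252 (272, 273, 2) 264 (272, 274, 3) 276 (264, 309, 10) 288 (263, 290, 8) 
[265.2154 112.7224]
[292.741  112.7294]
```

Run:
```python
from h import *
g=lambda u,v:(180+u/3.3,80+v/3.3);s=lambda u,v:(195+(u-396)/3.3,80+v/3.3)
B=lambda w:Rz(YAW).T@(w-BOX)*1e3
f=lambda P,Q:print([ (B(t[0]),t[1]) for t in [tri(g(*a),s(*b)) for a,b in zip(P,Q)]])
f([(158,250),(308,340),(233,295)],[(584,255),(663,352),(623.5,303.5)])   # stored plate near face top
f([(27,346),(205,460),(346,358)],[(443,305),(526,425),(697,378)])        # box wall top corners
p=ctrl.get_obs()["eef_pos"];print(B(p))
```

```text
[(array([52.382 , 86.8497, 55.6673]), np.float64(0.0017667140861966292)), (array([ 50.4528, -62.354 ,  57.3384]), np.float64(0.0038175454640545694)), (array([52.4807, 10.8808, 55.0086]), np.float64(0.003087422332066317))]
[(array([-64.3291,  96.5042,  34.4885]), np.float64(0.0014176637534526863)), (array([-63.3881, -79.2111,  40.0626]), np.float64(0.003824116151034973)), (array([ 69.7829, -79.3377,  38.9522]), np.float64(0.0032623947344188635))]
[ -9.6133   0.6507 168.5998]
```

Run:
```python
from h import *
w=cv2.imread("pics/w9.png");hsv=cv2.cvtColor(w,cv2.COLOR_BGR2HSV)
k=cv2.inRange(hsv,(5,60,50),(30,255,255));k=cv2.morphologyEx(k,2,np.ones((3,3)))
print("wood",k.sum()//255)
for r in range(10,320,20):
    x=np.flatnonzero(k[r]);rs=[] 
    if len(x):
        sp=np.split(x,np.flatnonzero(np.diff(x)>2)+1);rs=[(int(q[0]),int(q[-1])) for q in sp if len(q)>2]
    print(r,rs)
for c in range(130,440,20):
    x=np.flatnonzero(k[:300,c]);rs=[]
    if len(x):
        sp=np.split(x,np.flatnonzero(np.diff(x)>2)+1);rs=[(int(q[0]),int(q[-1])) for q in sp if len(q)>2]
    print("c",c,rs)
c=ctrl.calibration("wrist")
for n,q in dict(FL=(-.07,.086,.044),FR=(-.07,-.086,.044),BL=(.07,.086,.044),seatL=(-.008,.077,.040),seatFl=(-.008,.05,.006),lipF=(-.062,.078,.054)).items(): print(n,proj("wrist",BOX+Rz(YAW)@q,c))
```

```text
wood 74698
10 []
30 []
50 []
70 []
90 [(194, 383), (398, 559)]
110 [(195, 268), (287, 337), (368, 381), (396, 559)]
130 [(196, 264), (293, 336), (367, 559)]
150 [(198, 216), (226, 264), (292, 335), (365, 378), (391, 559)]
170 [(199, 213), (220, 264), (292, 334), (364, 375), (390, 559)]
190 [(201, 214), (221, 264), (291, 333), (362, 373), (388, 559)]
210 [(68, 71), (82, 86), (202, 215), (223, 264), (291, 332), (361, 371), (386, 559)]
230 [(59, 62), (69, 94), (204, 264), (291, 331), (359, 370), (384, 559)]
250 [(63, 98), (205, 264), (290, 331), (357, 413), (523, 559)]
270 [(70, 100), (207, 251), (303, 327), (358, 366), (380, 410), (518, 559)]
290 [(76, 103), (378, 406), (498, 559)]
310 [(81, 104), (392, 559)]
c 130 []
c 150 []
c 170 []
c 190 []
c 210 [(80, 286)]
c 230 [(80, 286)]
c 250 [(80, 275)]
c 270 [(80, 92), (96, 108)]
c 290 [(80, 92), (106, 118), (234, 260)]
c 310 [(80, 275)]
c 330 [(81, 253), (282, 287)]
c 350 [(81, 92)]
c 370 [(79, 92), (107, 268)]
c 390 [(112, 149), (166, 299)]
c 410 [(81, 272)]
c 430 [(80, 244), (297, 299)]
FL [195.0901  84.0322]
FR [209.9419 290.7863]
BL [388.6354  83.6699]
seatL [280.6296  96.7288]
seatFl [280.358  128.5318]
lipF [204.1577  95.9722]
```

Run:
```python
from h import *
c=ctrl.calibration("wrist");p=np.array(ctrl.get_obs()["eef_pos"])
def wz(uv,z):
    o,d=ray("wrist",uv,c);return Rz(YAW).T@(o+d*(z-o[2])/d[2]-BOX)*1e3
print("front edge",wz((193.5,90),.044),wz((206.5,270),.044)," +y edge",wz((210,79.5),.044),wz((310,79.5),.044))
print("stored near face foot",wz((335.5,150),.006),wz((331.5,240),.006)," far lip",wz((365,150),.068),wz((359,230),.068))
print("lip +y inner",wz((230,92.5),.054)); print("tcp",Rz(YAW).T@(p-BOX)*1e3)
A=R();q=[ray("wrist",(u,108 if u<1 else 106),c) for u in(278,)]
for z in(.180,.1845,.19):
    o,d=ray("wrist",(278,105.5),c);print("plate +y top end in tool",z,A.T@(o+d*(z-o[2])/d[2]-p)*1e3)
```

```text
front edge [-71.4714  81.8976  44.    ] [-71.6814 -65.4254  44.    ]  +y edge [-58.9975  89.0694  44.    ] [13.1227 88.9384 44.    ]
stored near face foot [40.1559 31.5349  6.    ] [ 40.7652 -54.1414   6.    ]  far lip [50.8941 42.1356 68.    ] [ 51.0992 -18.2722  68.    ]
lip +y inner [-43.6642  80.2991  54.    ]
tcp [ -9.6133   0.6507 168.5998]
plate +y top end in tool 0.18 [ 77.3111  -0.3462 -11.0949]
plate +y top end in tool 0.1845 [ 77.5596  -0.3606 -15.5939]
plate +y top end in tool 0.19 [ 77.8634  -0.3783 -21.0927]
```

send_rows(dr=[[0,0,0],[0,0,0],[0,0,0],[0,0,0],[0,0,0],[0,0,0],[0,0,0],[0,0,0]], xyz=[[0,0,0.8],[0,0,1.8],[0,0,3],[0,0.02,4.2],[0,0.03,5.2],[-0.02,0.03,6],[-0.02,0.03,6.5],[-0.02,0.03,6.6]], jaw=[0,0,0,0,0,0,0,0])

```text
time_s: 28.3
eef_pos: [0.5164, 0.0853, 0.1023]
eef_rot: [-0.003, 0.683, 0.731, -0.0]
wrist_force: [-1.1, -0.0, -3.9]
opening: 0.099
grasp_force: 58.9
```

Run:
```python
from h import *
p=show();c=ctrl.calibration("wrist");w=ctrl.camera("wrist")[:,:,::-1];cv2.imwrite("pics/w10.png",w)
hsv=cv2.cvtColor(w,cv2.COLOR_BGR2HSV);k=cv2.morphologyEx(cv2.inRange(hsv,(5,60,50),(30,255,255)),2,np.ones((3,3)))
def wz(uv,z):
    o,d=ray("wrist",uv,c);return Rz(YAW).T@(o+d*(z-o[2])/d[2]-BOX)*1e3
for r in(90,130,170,230):
    x=np.flatnonzero(k[r]);x0=x[x>120].min();print(r,x0,wz((x0-.5,r),.044), [ (int(q[0]),int(q[-1])) for q in np.split(x,np.flatnonzero(np.diff(x)>2)+1) if len(q)>2])
for cc in(180,220,300,320):
    y=np.flatnonzero(k[:200,cc]);print(cc,y.min() if len(y) else None,wz((cc,y.min()-.5),.044) if len(y) else "")
```

```text
t 28.3 p [0.5164 0.0853 0.1023] box [-0.0097  0.0007  0.1023] F [-1.08 -0.01 -3.9 ] op 0.09944635957688222 58.86285424232483
[[-0.0676  0.9977 -0.0053]
 [ 0.9977  0.0677  0.0037]
 [ 0.004  -0.005  -1.    ]]
90 167 [-71.5353  82.7069  44.    ] [(167, 417), (438, 559)]
130 170 [-72.0383  60.9814  44.    ] [(170, 264), (293, 351), (398, 559)]
170 174 [-71.9845  37.6451  44.    ] [(174, 197), (214, 264), (292, 349), (394, 407), (426, 559)]
230 180 [-71.8958  -0.7925  44.    ] [(11, 41), (180, 198), (207, 264), (291, 345), (387, 400), (418, 559)]
180 78 [-63.4867  89.1765  44.    ]
220 78 [-41.6184  89.1337  44.    ]
300 78 [ 2.0519 89.0482 44.    ]
320 78 [12.9557 89.0269 44.    ]
```

send_rows(dr=[[0,0,0],[0,0,0],[0,0,0],[0,0,0],[0,0,0],[0,0,0],[0,0,0],[0,0,0]], xyz=[[0,0,0.35],[0,0,0.7],[0,0,1.05],[0,0,1.4],[0,0,1.75],[0,0,2.1],[0,0,2.4],[0,0,2.5]], jaw=[0,0,0,0,0,0,0,0])

```text
time_s: 29.35
eef_pos: [0.5181, 0.0883, 0.0806]
eef_rot: [-0.003, 0.682, 0.731, 0.003]
wrist_force: [-7.8, 13.8, 19.1]
opening: 0.096
grasp_force: 63.0
```

Run:
```python
from h import *
show()
```

```text
t 29.35 p [0.5181 0.0883 0.0806] box [-0.0079  0.0036  0.0806] F [-7.78 13.8  19.14] op 0.09559068370373713 63.00944924354553
[[-0.0685  0.9977 -0.0005]
 [ 0.9976  0.0685  0.0077]
 [ 0.0077 -0.     -1.    ]]
```

send_rows(dr=[[0,0,0],[0,0,0],[0,0,0],[0,0,0],[0,0,0],[0,0,0],[0,0,0],[0,0,0]], xyz=[[0,0,-0.5],[0.1,0,-1],[0.2,0,-1.4],[0.3,0,-1.6],[0.35,0,-1.6],[0.35,0,-1.6],[0.35,0,-1.6],[0.35,0,-1.6]], jaw=[0,0,0,0,0,0,0,0])

```text
time_s: 30.35
eef_pos: [0.5162, 0.0888, 0.0935]
eef_rot: [-0.003, 0.683, 0.731, -0.0]
wrist_force: [-0.2, 0.7, -4.3]
opening: 0.098
grasp_force: 61.0
```

Run:
```python
from h import *
p=show();c=ctrl.calibration("wrist");w=ctrl.camera("wrist")[:,:,::-1];cv2.imwrite("pics/w11.png",w)
# held plate in the wrist view: +y end row and columns; neighbouring colours along its line
for r in list(range(60,130,4)): print(r,w[r,[262,268,278,288,294]].max(1).tolist(),end=" ")
A=R()
for r in range(84,120,6):
  o,d=ray("wrist",(278,r),c);z=p[2]+.0155;q=o+d*(z-o[2])/d[2];print("\n",r,A.T@(q-p)*1e3,end="")
```

```text
t 30.35 p [0.5162 0.0888 0.0935] box [-0.0097  0.0042  0.0935] F [-0.16  0.69 -4.3 ] op 0.09773141030387579 61.00652575492859
[[-0.0676  0.9977 -0.005 ]
 [ 0.9977  0.0676  0.0036]
 [ 0.004  -0.0048 -1.    ]]
60 [162, 160, 158, 164, 161] 64 [161, 161, 162, 162, 163] 68 [162, 160, 160, 161, 164] 72 [162, 165, 162, 163, 165] 76 [161, 161, 163, 162, 162] 80 [162, 162, 162, 162, 163] 84 [149, 145, 147, 145, 146] 88 [184, 185, 183, 184, 183] 92 [183, 184, 185, 184, 181] 96 [149, 151, 149, 149, 152] 100 [197, 195, 195, 195, 203] 104 [154, 184, 185, 138, 109] 108 [153, 180, 188, 132, 111] 112 [150, 176, 190, 133, 112] 116 [152, 186, 165, 161, 113] 120 [185, 109, 40, 163, 174] 124 [190, 146, 49, 154, 185] 128 [190, 148, 52, 158, 186] 
 84 [ 84.846   -0.3796 -15.1602]
 90 [ 82.8309  -0.377  -15.1683]
 96 [ 80.7948  -0.3744 -15.1764]
 102 [ 78.7375  -0.3717 -15.1846]
 108 [ 76.6585  -0.3691 -15.1929]
 114 [ 74.5575  -0.3664 -15.2013]
```

Run:
```python
from h import *
for f in("w8","w9","w10","w11"):
    w=cv2.imread(f"pics/{f}.png").max(2);print(f,[int(v) for v in w[94:134:2,278]],"row130",[int(v) for v in w[130,256:302:2]])
    print("   row200",[int(v) for v in w[200,256:302:2]])
p=np.array(ctrl.get_obs()["eef_pos"]);A=R();P=np.c_[A[:,1],A[:,0],-A[:,2]];C=p+A@[0,0,.016]
for n in("scene","side"):
    im=ctrl.camera(n)[:,:,::-1];cv2.imwrite(f"pics/{n}11.png",im)
```

```text
w8 [150, 149, 148, 150, 146, 104, 29, 15, 17, 19, 15, 31, 42, 60, 65, 59, 63, 64, 64, 61] row130 [147, 147, 150, 150, 150, 144, 143, 149, 105, 40, 57, 64, 58, 49, 44, 35, 34, 124, 152, 133, 141, 146, 147]
   row200 [134, 135, 129, 147, 157, 144, 153, 135, 60, 42, 60, 55, 41, 38, 27, 49, 129, 152, 131, 133, 135, 133, 136]
w9 [194, 201, 201, 199, 196, 139, 27, 18, 20, 20, 20, 31, 50, 63, 64, 64, 66, 64, 65, 61] row130 [196, 195, 197, 200, 182, 166, 160, 82, 38, 48, 50, 65, 77, 74, 53, 75, 155, 170, 179, 195, 198, 204, 205]
   row200 [195, 198, 198, 199, 193, 166, 165, 83, 41, 45, 59, 63, 72, 61, 52, 132, 175, 176, 192, 196, 200, 203, 204]
w10 [177, 182, 191, 190, 187, 132, 31, 15, 20, 23, 17, 30, 43, 60, 61, 60, 58, 58, 60, 60] row130 [189, 189, 192, 192, 176, 158, 152, 79, 32, 43, 53, 60, 70, 66, 48, 76, 148, 159, 171, 184, 188, 187, 188]
   row200 [189, 192, 193, 191, 185, 159, 155, 77, 28, 37, 50, 62, 64, 58, 48, 123, 165, 167, 183, 185, 185, 186, 191]
w11 [170, 149, 190, 195, 176, 185, 191, 188, 189, 190, 190, 165, 65, 40, 51, 49, 48, 52, 49, 46] row130 [187, 190, 191, 191, 171, 155, 148, 70, 35, 40, 46, 49, 48, 40, 75, 150, 159, 174, 185, 184, 186, 184, 188]
   row200 [187, 190, 192, 191, 183, 158, 150, 71, 34, 41, 43, 47, 40, 39, 78, 154, 163, 181, 183, 183, 184, 185, 188]
```

Run:
```python
from h import *
c=ctrl.calibration("wrist");K=np.array(c["camera_matrix"]);f=K[0,0]
def widths(fn):
    w=cv2.imread(f"pics/{fn}.png").max(2).astype(float);o=[]
    for r in range(124,256,4):
        v=np.interp(np.arange(256,302,.1),np.arange(560),w[r-1:r+2].mean(0));x=np.arange(256,302,.1)
        i=np.flatnonzero(v<100);o.append((r,x[i[0]],x[i[-1]]))
    return np.array(o)
for fn in("w9","w10","w11"):
    o=widths(fn);W=o[:,2]-o[:,1]
    # camera looks tilted .335 rad in tool x-z ; depth along optical axis = f*T/W ; position in tool
    res=[]
    for r,wd in zip(o[:,0],W):
        D=f*.010/wd; yc=-(r-K[1,2])/f*D   # cam y up
        X=.0849+.9444*yc-.3288*D; Z=-.1488+.3288*yc+.9444*D
        res.append((X,Z))
    res=np.array(res);m=np.polyfit(res[:,0],res[:,1],1);print(fn,"W",W[[0,10,20,30]],"slope dz/dx",m,"center edges",(o[[0,-1],1]+o[[0,-1],2])/2)
```

```text
w9 W [16.9 16.4 15.5 14.7] slope dz/dx [-0.0542  0.0697] center edges [278.05 277.1 ]
w10 W [17.2 16.7 15.8 15. ] slope dz/dx [-0.0546  0.0661] center edges [278.1  277.05]
w11 W [15.4 15.  14.9 14.7] slope dz/dx [0.2735 0.0767] center edges [277.  276.9]
```

send_rows(dr=[[0,0,0],[0,0,0],[0,0,0],[0,0.8,0],[0,1.6,0],[0,2.4,0],[0,2.8,0],[0,2.8,0]], xyz=[[0,0,-1],[0,0,-2.5],[0,0,-4],[0,0,-5],[0,0,-5.5],[0,0,-5.5],[0,0,-5.5],[0,0,-5.5]], jaw=[0,0,0,0,0,0,0,0])

```text
time_s: 31.5
eef_pos: [0.517, 0.0876, 0.1494]
eef_rot: [-0.109, 0.676, 0.722, 0.1]
wrist_force: [0.2, -0.1, -4.1]
opening: 0.097
grasp_force: 61.0
```

```bash
cat > m.py <<'E'
from h import *
p=show();A=R();c=ctrl.calibration("wrist");K=np.array(c["camera_matrix"]);f=K[0,0]
w=ctrl.camera("wrist")[:,:,::-1];cv2.imwrite("pics/w12.png",w);g=w.max(2).astype(float)
print("col278",[int(v) for v in g[90:150:3,278]])
res=[]
for r in range(128,256,4):
    x=np.arange(250,306,.1);v=np.interp(x,np.arange(560),g[r-1:r+2].mean(0));i=np.flatnonzero(v<100)
    wd=x[i[-1]]-x[i[0]];D=f*.0069/wd;yc=-(r-K[1,2])/f*D;res.append((.0849+.9444*yc-.3288*D,-.1488+.3288*yc+.9444*D))
res=np.array(res);print("slope in tool",np.polyfit(*res.T,1),"tool pitch (tool x up, rad)",np.arcsin(A[2,0]))
# scene: black end face of the -y end: gray->black transition along the plate at several heights
C=p+[0,0,-.016];P=Rz(YAW)
for n in("scene","side"):
    im=ctrl.camera(n)[:,:,::-1];cv2.imwrite(f"pics/{n}12.png",im);G=im.max(2)
    for z in(-.024,-.012,0,.012,.024):
        ys=np.linspace(-.045,-.105,41);X=np.array([proj(n,C+P@[-.005,y,z]) for y in ys],np.float32)
        v=cv2.remap(G,X[None,:,0],X[None,:,1],1)[0].astype(int);i=np.flatnonzero(v<36);print(n,z,"black from",ys[i[0]] if len(i) else None,"to",ys[i[-1]] if len(i) else None,X[i[0]] if len(i) else "")
E
python3 m.py
```

```text
t 31.5 p [0.517  0.0876 0.1494] box [-0.009   0.003   0.1494] F [ 0.24 -0.09 -4.07] op 0.0968122044973291 61.0003137588501
[[-0.0625  0.9978 -0.0228]
 [ 0.9544  0.0664  0.291 ]
 [ 0.2919 -0.0036 -0.9565]]
col278 [165, 165, 165, 166, 166, 166, 167, 169, 169, 107, 60, 67, 66, 66, 66, 66, 65, 64, 68, 65]
slope in tool [-0.2225  0.0172] tool pitch (tool x up, rad) 0.29616308547932285
scene -0.024 black from -0.075 to -0.0795 [254.6898 182.18  ]
scene -0.012 black from -0.0765 to -0.081 [254.9587 178.0351]
scene 0 black from -0.0765 to -0.08249999999999999 [254.7027 173.4863]
scene 0.012 black from -0.078 to -0.08249999999999999 [254.9769 169.1765]
scene 0.024 black from -0.078 to -0.08399999999999999 [254.7161 164.4588]
side -0.024 black from -0.0795 to -0.0885 [253.4347 177.1452]
side -0.012 black from -0.081 to -0.093 [253.5837 172.9769]
side 0 black from -0.081 to -0.0945 [253.4618 168.4008]
side 0.012 black from -0.08249999999999999 to -0.0945 [253.6136 164.0845]
side 0.024 black from -0.08249999999999999 to -0.096 [253.4899 159.361 ]
```

Run:
```python
from h import *
P=Rz(YAW)
for tag,p in(("9",(.5165,.0853,.1686)),("11",(.5162,.0888,.0935)),("12",(.517,.0876,.1494))):
  C=np.array(p)+[0,0,-.016]
  for n in("scene","side"):
    G=cv2.imread(f"pics/{n}{tag}.png").max(2).astype(np.float32);o=[]
    for z in np.arange(-.024,.0241,.006):
        ys=np.linspace(-.055,-.095,161);X=np.array([proj(n,C+P@[-.005,y,z]) for y in ys],np.float32)
        v=cv2.remap(G,X[None,:,0],X[None,:,1],1)[0];i=np.flatnonzero(v<37);o.append((z,ys[i[0]] if len(i) else np.nan))
    o=np.array(o);o=o[~np.isnan(o[:,1])];print(tag,n,(o[:,1]*1e3).round(1),np.polyfit(*o.T,1))
    # near-face bottom and top edge heights at several y
    for y in(-.05,-.035,.035,.05):
        zs=np.linspace(-.01,-.05,81);X=np.array([proj(n,C+P@[-.005,y,z]) for z in zs],np.float32);v=cv2.remap(G,X[None,:,0],X[None,:,1],1)[0]
        d=np.abs(np.convolve(v,[1,1,1,1,-1,-1,-1,-1],"valid"));k=d.argmax();zt=np.linspace(.01,.06,101);X=np.array([proj(n,C+P@[-.005,y,z]) for z in zt],np.float32);u=cv2.remap(G,X[None,:,0],X[None,:,1],1)[0];i=np.flatnonzero(u<35)
        print("   y",y,"bottom",round(zs[k+4]*1e3,1),int(d[k]),"top",round(zt[i[0]]*1e3,1) if len(i) else None)
```

```text
9 scene [-73.5 -73.8 -73.  -73.  -73.5 -73.8 -73.5 -74.2 -74.5] [-0.0201 -0.0736]
   y -0.05 bottom -30.0 12 top 35.0
   y -0.035 bottom -14.5 11 top 36.0
   y 0.035 bottom -25.0 109 top 37.0
   y 0.05 bottom -30.5 101 top 38.0Traceback (most recent call last):
  File "<stdin>", line 8, in <module>
  File "h.py", line 29, in proj
    c=c or ctrl.calibration(n);T=np.linalg.inv(c["world_from_camera"]);q=T[:3]@np.r_[p,1];k=np.array(c["camera_matrix"])@[q[0],-q[1],-q[2]];return k[:2]/k[2]
           ~~~~~~~~~~~~~~~~^^^
ValueError: time passes only in moves, steps and waits
```

```bash
cat > e.py <<'E'
from h import *
P=Rz(YAW);CAL={n:ctrl.calibration(n) for n in("scene","side")}
def ends(tag,p):
  C=np.array(p)+[0,0,-.016]
  for n in("scene","side"):
    G=cv2.imread(f"pics/{n}{tag}.png").max(2).astype(np.float32);o=[];c=CAL[n]
    pr=lambda L:cv2.remap(G,*[np.array([proj(n,C+P@q,c) for q in L],np.float32)[None,:,j] for j in(0,1)],1)[0]
    for z in np.arange(-.024,.0241,.006):
        ys=np.linspace(-.055,-.095,161);v=pr([[-.005,y,z] for y in ys]);i=np.flatnonzero(v<37);o.append((z,ys[i[0]] if len(i) else np.nan))
    o=np.array(o);o=o[~np.isnan(o[:,1])];print(tag,n,(o[:,1]*1e3).round(1),np.polyfit(*o.T,1).round(4))
    T=[]
    for y in np.r_[-.065:-.029:.005,.03:.066:.005]:
        zt=np.linspace(.015,.06,181);u=pr([[-.005,y,z] for z in zt]);i=np.flatnonzero(u<37);T.append((y,zt[i[0]] if len(i) else np.nan))
    T=np.array(T);print("   top",(T[:,1]*1e3).round(1))
E
python3 - <<'E'
from e import *
ends("9",(.5165,.0853,.1686));ends("11",(.5162,.0888,.0935));ends("12",(.517,.0876,.1494))
E
```

```text
9 scene [-73.5 -73.8 -73.  -73.  -73.5 -73.8 -73.5 -74.2 -74.5] [-0.0201 -0.0736]
   top [34.8 34.8 34.8 34.8 35.  34.8 35.8 36.5 37.2 36.8 37.5 37.8 37.8 37.8
 38.  38. ]
9 side [-79.  -79.8 -80.2 -79.2 -79.8 -77.  -78.  -78.  -77. ] [ 0.0556 -0.0787]
   top [36.8 37.2 37.2 37.2 38.5 38.2 38.5 38.8 15.  16.8 21.  38.8 36.5 33.2
 30.2 31. ]
11 scene [-84.5 -84.2 -81.8 -81.8 -79.5] [ 0.2083 -0.0848]
   top [51.5 49.8 49.5 49.5 47.  46.5 44.  43.8 30.5 30.2 28.  28.2 25.5 25.2
 25.5 23.5]
11 side [-94.2 -93.2 -86.5 -87.5 -89.2] [ 0.2625 -0.0933]
   top [52.2 51.  49.5 49.2 48.8 47.8 45.2 44.5 15.5 16.2 31.2 29.5 29.  27.2
 26.  24.5]
12 scene [-74.8 -75.  -75.5 -75.8 -76.  -76.8 -77.5 -77.5 -78. ] [-0.0708 -0.0763]
   top [32.2 32.5 32.5 33.  33.  33.8 34.8 34.8 40.  39.8 40.  40.2 41.  41.
 41.5  nan]
12 side [-79.  -80.  -79.8 -80.2 -79.5 -81.2 -81.  -82.  -81.5] [-0.0542 -0.0805]
   top [35.2 35.  35.5 36.8 36.5 37.  38.  37.5 17.8 28.5 25.8 22.8 20.7 19.5
 20.7 21.2]
```

send_rows(dr=[[0,-0.2,0],[0,-0.48,0],[0,-0.48,0],[0,-0.48,0],[0,-0.48,0],[0,-0.48,0],[0,-0.48,0],[0,-0.48,0]], xyz=[[0.2,0,0],[0.4,0,0.12],[0.4,0,0.12],[0.4,0,0.12],[0.4,0,0.12],[0.4,0,0.12],[0.4,0,0.12],[0.4,0,0.12]], jaw=[0,0,0,0,0,0,0,0])

```text
time_s: 32.65
eef_pos: [0.5163, 0.0927, 0.1486]
eef_rot: [-0.092, 0.678, 0.725, 0.082]
wrist_force: [-0.2, -0.0, -3.7]
opening: 0.091
grasp_force: 61.0
```

```bash
cat > v.py <<'E'
from e import *
import sys
tag=sys.argv[1];p=show()
for n in("scene","side"): cv2.imwrite(f"pics/{n}{tag}.png",ctrl.camera(n)[:,:,::-1])
ends(tag,p)
c=ctrl.calibration("wrist");w=ctrl.camera("wrist")[:,:,::-1];cv2.imwrite(f"pics/w{tag}.png",w);g=w.max(2)
B=lambda q:Rz(YAW).T@(q-BOX)*1e3
def wz(uv,z):
    o,d=ray("wrist",uv,c);return B(o+d*(z-o[2])/d[2])
print("col277 from row60",[int(v) for v in g[60:150:2,277]])
k=cv2.morphologyEx(cv2.inRange(cv2.cvtColor(w,cv2.COLOR_BGR2HSV),(5,60,50),(30,255,255)),2,np.ones((3,3)))
for cc in(220,240,310,320):
    y=np.flatnonzero(k[:220,cc]);print("+y edge",cc,y.min(),wz((cc,y.min()-.5),.044))
for r in(150,190,230):
    x=np.flatnonzero(k[r]);x=x[x>120];print("front",r,x.min(),wz((x.min()-.5,r),.044))
for r in range(90,130,4): print(r,wz((277,r),p[2]+.015)[:2].round(1),wz((277,r),p[2]-.047)[:2].round(1),end=" | ")
E
python3 v.py 13
```

```text
t 32.65 p [0.5163 0.0927 0.1486] box [-0.0094  0.0081  0.1486] F [-0.17 -0.01 -3.67] op 0.09063223209485981 60.984424352645874
[[-0.0642  0.9977 -0.021 ]
 [ 0.9675  0.0674  0.2436]
 [ 0.2445 -0.0047 -0.9696]]
13 scene [-76.8 -77.2 -77.5 -78.  -77.5 -77.5 -78.2 -78.5 -78. ] [-0.0271 -0.0777]
   top [36.  34.8 36.  35.8 35.8 36.  35.8 36.  38.2 37.2 38.2 39.  39.  39.5
 38.5  nan]
13 side [-82.2 -79.8 -80.8 -81.8 -82.8 -82.2 -83.5 -83.8 -83.5] [-0.0639 -0.0823]
   top [38.  38.2 38.2 38.5 38.  40.2 38.2 38.5 18.  30.8 28.2 24.5 23.2 22.2
 21.8 23. ]
col277 from row60 [160, 161, 161, 164, 163, 165, 162, 164, 165, 166, 165, 165, 167, 166, 165, 164, 165, 164, 166, 166, 166, 168, 165, 168, 169, 168, 169, 167, 144, 54, 50, 58, 60, 61, 64, 59, 57, 59, 59, 60, 57, 61, 60, 61, 62]
+y edge 220 130 [-52.7286  89.1002  44.    ]
+y edge 240 130 [-37.8505  89.0621  44.    ]
+y edge 310 130 [14.1653 88.9291 44.    ]
+y edge 320 131 [21.5951 88.1786 44.    ]
front 150 195 [-72.0445  74.0594  44.    ]
front 190 196 [-71.9536  44.1774  44.    ]
front 230 197 [-71.8609  13.7026  44.    ]
90 [-9.9 89.5] [-10.1 104.1] | 94 [-9.9 87.9] [-10.1 101.8] | 98 [-9.9 86.3] [-10.1  99.5] | 102 [-9.9 84.6] [-10.1  97.3] | 106 [-9.9 83. ] [-10.1  95. ] | 110 [-9.9 81.4] [-10.1  92.7] | 114 [-9.9 79.8] [-10.1  90.4] | 118 [-9.9 78.2] [-10.1  88.1] | 122 [-9.9 76.6] [-10.1  85.8] | 126 [-9.9 74.9] [-10.1  83.6] |
```

send_rows(dr=[[0,0,0],[0,0,0],[0,0,0],[0,0,0],[0,0,0],[0,0,0],[0,0,0],[0,0,0]], xyz=[[-0.25,0,1],[-0.55,0.01,2.2],[-0.83,0.02,3.3],[-1.06,0.02,4.2],[-1.21,0.02,4.8],[-1.31,0.03,5.2],[-1.41,0.03,5.6],[-1.48,0.03,5.88]], jaw=[0,0,0,0,0,0,0,0])

```text
time_s: 33.8
eef_pos: [0.5164, 0.0928, 0.088]
eef_rot: [-0.091, 0.678, 0.725, 0.083]
wrist_force: [-0.2, -0.3, -3.5]
opening: 0.096
grasp_force: 61.0
```

```bash
python3 v.py 14 | grep -v side
```

```text
t 33.8 p [0.5164 0.0928 0.088 ] box [-0.0092  0.0082  0.088 ] F [-0.18 -0.3  -3.45] op 0.09649290699137181 60.97479701042175
[[-0.0646  0.9977 -0.0206]
 [ 0.9675  0.0677  0.2435]
 [ 0.2443 -0.0042 -0.9697]]
14 scene [-76.8 -77.5 -78.  -77.8 -78.2 -78.5 -78.8] [-0.0491 -0.0776]
   top [36.5 36.3 36.5 36.5 36.5 36.8 36.3 36.8 32.5 34.  34.2 35.5  nan 40.
 40.   nan]
   top [38.5 37.8 38.5 38.5 38.8 40.5 38.5 39.2 15.  23.8 22.5 19.5 16.5 15.
 15.5 15. ]
col277 from row60 [156, 157, 158, 157, 157, 157, 157, 157, 155, 159, 156, 160, 158, 159, 159, 163, 160, 160, 162, 162, 161, 160, 161, 160, 162, 161, 159, 157, 115, 45, 47, 59, 55, 57, 55, 55, 54, 58, 59, 57, 58, 54, 61, 62, 54]
+y edge 220 117 [-42.9607  88.6693  44.    ]
+y edge 240 117 [-31.4696  88.6393  44.    ]
+y edge 310 117 [ 8.7025 88.5342 44.    ]
+y edge 320 117 [14.4354 88.5192 44.    ]
front 150 171 [-71.9606  69.6932  44.    ]
front 190 172 [-72.0232  46.5344  44.    ]
front 230 173 [-72.0871  22.9162  44.    ]
90 [-10.   89.5] [-10.2 104.1] | 94 [-10.   87.9] [-10.2 101.9] | 98 [-10.   86.3] [-10.2  99.6] | 102 [-10.   84.7] [-10.2  97.3] | 106 [-10.   83.1] [-10.2  95.1] | 110 [-10.   81.5] [-10.2  92.8] | 114 [-10.   79.9] [-10.2  90.5] | 118 [-10.   78.3] [-10.2  88.2] | 122 [-10.   76.6] [-10.2  85.9] | 126 [-10.  75.] [-10.2  83.6] |
```

No contact and level. Lowering on.

send_rows(dr=[[0,0,0],[0,0,0],[0,0,0],[0,0,0],[0,0,0],[0,0,0],[0,0,0],[0,0,0]], xyz=[[-0.05,0,0.2],[-0.1,0,0.4],[-0.15,0,0.6],[-0.2,0,0.8],[-0.25,0,1],[-0.31,0,1.2],[-0.36,0,1.4],[-0.37,0,1.45]], jaw=[0,0,0,0,0,0,0,0])

```text
time_s: 34.95
eef_pos: [0.5161, 0.0928, 0.0728]
eef_rot: [-0.092, 0.678, 0.725, 0.082]
wrist_force: [-0.1, -0.0, -4.3]
opening: 0.093
grasp_force: 61.0
```

```bash
python3 v.py 15 | head -12
```

```text
t 34.95 p [0.5161 0.0928 0.0728] box [-0.0095  0.0082  0.0728] F [-0.14 -0.   -4.33] op 0.0929208941285975 60.97276568412781
[[-0.0644  0.9977 -0.0213]
 [ 0.9675  0.0676  0.2436]
 [ 0.2445 -0.0049 -0.9696]]
15 scene [-77.2 -77.8 -77.8 -78.5 -78.8] [-0.0625 -0.0772]
   top [36.  35.8 35.8 37.  35.5 37.8 37.  37.5 31.5 31.2 32.8 34.   nan  nan
 39.  41.2]
15 side [-82.8 -83.  -84.2 -84.5] [-0.1083 -0.082 ]
   top [39.8 39.  40.  40.2 40.2 42.5 39.8 40.5 16.5 24.8 22.  19.2 16.5 15.
 15.5 15. ]
col277 from row60 [160, 160, 157, 158, 159, 160, 158, 159, 161, 160, 162, 160, 161, 162, 163, 162, 163, 165, 163, 161, 161, 163, 163, 162, 162, 152, 163, 181, 159, 57, 55, 56, 60, 58, 57, 59, 59, 58, 57, 60, 55, 55, 55, 56, 59]
+y edge 220 112 [-40.506   88.7743  44.    ]
```

send_rows(dr=[[0,0,0],[0,0,0],[0,0,0],[0,0,0],[0,0,0],[0,0,0],[0,0,0],[0,0,0]], xyz=[[-0.05,0,0.2],[-0.1,0,0.4],[-0.15,0,0.6],[-0.2,0,0.8],[-0.25,0,1],[-0.31,0,1.2],[-0.36,0,1.4],[-0.37,0,1.45]], jaw=[0,0,0,0,0,0,0,0])

```text
time_s: 36.1
eef_pos: [0.5161, 0.0927, 0.0579]
eef_rot: [-0.092, 0.678, 0.725, 0.082]
wrist_force: [0.0, 0.2, -4.0]
opening: 0.094
grasp_force: 61.0
```

send_rows(dr=[[0,0,0],[0,0,0],[0,0,0],[0,0,0],[0,0,0],[0,0,0],[0,0,0],[0,0,0]], xyz=[[-0.01,0,0.05],[-0.02,0,0.1],[-0.04,0,0.15],[-0.05,0,0.2],[-0.05,0,0.2],[-0.05,0,0.2],[-0.05,0,0.2],[-0.05,0,0.2]], jaw=[0,0,0,0,0,0,0,0])

```text
time_s: 37.1
eef_pos: [0.5162, 0.0927, 0.056]
eef_rot: [-0.092, 0.678, 0.725, 0.082]
wrist_force: [0.3, -0.1, -3.5]
opening: 0.093
grasp_force: 61.0
```

send_rows(dr=[[0,0,0],[0,0,0],[0,0,0],[0,0,0],[0,0,0],[0,0,0],[0,0,0],[0,0,0]], xyz=[[-0.01,0,0.05],[-0.02,0,0.1],[-0.04,0,0.15],[-0.05,0,0.2],[-0.06,0,0.25],[-0.06,0,0.25],[-0.06,0,0.25],[-0.06,0,0.25]], jaw=[0,0,0,0,0,0,0,0])

```text
time_s: 38.1
eef_pos: [0.5162, 0.0927, 0.0535]
eef_rot: [-0.092, 0.678, 0.725, 0.082]
wrist_force: [-0.4, 0.2, -3.3]
opening: 0.093
grasp_force: 61.0
```

send_rows(dr=[[0,0,0],[0,0,0],[0,0,0],[0,0,0],[0,0,0],[0,0,0],[0,0,0],[0,0,0]], xyz=[[-0.01,0,0.05],[-0.02,0,0.1],[-0.04,0,0.15],[-0.05,0,0.2],[-0.05,0,0.2],[-0.05,0,0.2],[-0.05,0,0.2],[-0.05,0,0.2]], jaw=[0,0,0,0,0,0,0,0])

```text
time_s: 39.1
eef_pos: [0.5165, 0.0932, 0.052]
eef_rot: [-0.091, 0.678, 0.725, 0.083]
wrist_force: [-1.2, 4.9, 5.1]
opening: 0.096
grasp_force: 62.0
```

Floor contact is at about the expected height. I'll press 1 mm more to level the plate, then check.

send_rows(dr=[[0,0,0],[0,0,0],[0,0,0],[0,0,0],[0,0,0],[0,0,0],[0,0,0],[0,0,0]], xyz=[[-0.01,0,0.03],[-0.02,0,0.07],[-0.02,0,0.1],[-0.02,0,0.1],[-0.02,0,0.1],[-0.02,0,0.1],[-0.02,0,0.1],[-0.02,0,0.1]], jaw=[0,0,0,0,0,0,0,0])

```text
time_s: 40.1
eef_pos: [0.5167, 0.0936, 0.0515]
eef_rot: [-0.092, 0.678, 0.725, 0.083]
wrist_force: [-1.8, 7.2, 9.2]
opening: 0.094
grasp_force: 62.5
```

```bash
python3 v.py 16 | head -10;python3 - <<'E'
from h import *
print(ctrl.get_obs()["torque"])
E
```

```text
t 40.1 p [0.5167 0.0936 0.0515] box [-0.0089  0.009   0.0515] F [-1.78  7.2   9.17] op 0.09433413765891256 62.51409888267517
[[-0.0649  0.9977 -0.02  ]
 [ 0.9672  0.0678  0.2449]
 [ 0.2457 -0.0034 -0.9693]]
16 scene [-77.8] [-1.6198 -0.0389]
   top [36.5 36.5 36.5 36.5 37.5 38.2 38.5 38.5 28.7 29.  29.8 32.8  nan  nan
 34.   nan]
[0.7787 0.4303 0.0646]e.py:10: RankWarning: Polyfit may be poorly conditioned
  o=np.array(o);o=o[~np.isnan(o[:,1])];print(tag,n,(o[:,1]*1e3).round(1),np.polyfit(*o.T,1).round(4))
Traceback (most recent call last):
  File "v.py", line 5, in <module>
    ends(tag,p)
    ~~~~^^^^^^^
  File "e.py", line 10, in ends
    o=np.array(o);o=o[~np.isnan(o[:,1])];print(tag,n,(o[:,1]*1e3).round(1),np.polyfit(*o.T,1).round(4))
                                                                           ~~~~~~~~~~^^^^^^^^
TypeError: expected non-empty vector for x
```

send_rows(dr=[[0,0,0],[0,0,0],[0,0,0],[0,0,0],[0,0,0],[0,0,0],[0,0,0],[0,0,0]], xyz=[[0.02,0,-0.07],[0.04,0,-0.15],[0.04,0,-0.15],[0.04,0,-0.15],[0.04,0,-0.15],[0.04,0,-0.15],[0.04,0,-0.15],[0.04,0,-0.15]], jaw=[0,0,10,12,15,20,25,30])

```text
time_s: 41.2
eef_pos: [0.5161, 0.0927, 0.0519]
eef_rot: [-0.091, 0.678, 0.725, 0.082]
wrist_force: [0.3, 0.1, -0.8]
opening: 0.301
grasp_force: 0.0
```

```bash
sed -i 's/^ends(tag,p)/if len(sys.argv)>2: ends(tag,p)/' v.py; python3 v.py 17|tail -9
```

```text
col277 from row60 [164, 164, 165, 168, 166, 166, 166, 167, 167, 166, 168, 169, 167, 169, 168, 165, 168, 168, 167, 167, 166, 157, 171, 189, 191, 187, 185, 203, 182, 76, 54, 60, 60, 58, 55, 62, 60, 58, 60, 59, 58, 60, 60, 55, 58]
+y edge 220 104 [-37.1256  88.7546  44.    ]
+y edge 240 104 [-27.638   88.7286  44.    ]
+y edge 310 104 [ 5.5325 88.638  44.    ]
+y edge 320 104 [10.2665 88.625  44.    ]
front 150 149 [-71.8126  67.0095  44.    ]
front 190 150 [-71.9694  47.8234  44.    ]
front 230 152 [-71.6391  28.2555  44.    ]
90 [-10.   89.5] [-10.2 104.1] | 94 [-10.   87.9] [-10.2 101.9] | 98 [-10.   86.3] [-10.2  99.6] | 102 [-10.   84.7] [-10.2  97.3] | 106 [-10.   83.1] [-10.2  95.1] | 110 [-10.   81.5] [-10.3  92.8] | 114 [-10.   79.9] [-10.3  90.5] | 118 [-10.   78.3] [-10.3  88.2] | 122 [-10.   76.6] [-10.3  85.9] | 126 [-10.  75.] [-10.3  83.6] |
```

Released, with no force left. Retracting slowly at first, then well clear.

send_rows(dr=[[0,0,0],[0,0,0],[0,0,0],[0,0,0],[0,0,0],[0,0,0],[0,0,0],[0,0,0]], xyz=[[0.1,0,-0.4],[0.25,0,-1],[0.5,0,-2],[0.8,0,-3.2],[1.2,0,-4.8],[1.7,0,-6.8],[2.2,0,-8.8],[2.5,0,-10]], jaw=[30,30,30,30,30,30,30,30])

```text
time_s: 42.35
eef_pos: [0.5174, 0.0925, 0.157]
eef_rot: [-0.09, 0.678, 0.725, 0.083]
wrist_force: [-0.3, -0.3, -0.3]
opening: 0.299
grasp_force: 0.0
```

```bash
python3 v.py 18|tail -10
python3 - <<'E'
from h import *
p=np.array(ctrl.get_obs()["eef_pos"]);c=ctrl.calibration("wrist");g=cv2.imread("pics/w18.png").max(2)
B=lambda q:Rz(YAW).T@(q-BOX)*1e3
def wz(uv,z):
    o,d=ray("wrist",uv,c);return B(o+d*(z-o[2])/d[2])
x0,r0=proj("wrist",BOX+Rz(YAW)@[-.0098,.003,.068],c);print("expected plate top middle",x0,r0, proj("wrist",BOX+Rz(YAW)@[-.0098,.078,.068],c),proj("wrist",BOX+Rz(YAW)@[-.0098,-.072,.068],c))
for r in range(100,300,12):
    v=g[r,240:320];i=np.flatnonzero(v<90)+240
    if len(i): print(r,i.min(),i.max(),len(i),wz(((i.min()+i.max())/2,r),.068)[:2].round(1))
E
```

```text
[ 0.2438 -0.0022 -0.9698]]
col277 from row60 [160, 157, 159, 159, 164, 163, 162, 163, 165, 164, 162, 162, 163, 164, 164, 163, 162, 163, 161, 164, 164, 168, 165, 168, 168, 166, 170, 168, 168, 166, 166, 167, 166, 165, 168, 163, 184, 188, 186, 197, 170, 72, 62, 61, 62]
+y edge 220 131 [-52.2324  88.9347  44.    ]
+y edge 240 131 [-36.9102  88.9047  44.    ]
+y edge 310 131 [16.7032 88.7997 44.    ]
+y edge 320 131 [24.3604 88.7847 44.    ]
front 150 195 [-72.1002  74.1904  44.    ]
front 190 196 [-72.0081  43.418   44.    ]
front 230 197 [-71.9141  12.0289  44.    ]
90 [-8.5 89.1] [ -8.5 103.6] | 94 [-8.5 87.5] [ -8.5 101.4] | 98 [-8.5 85.9] [-8.5 99.1] | 102 [-8.5 84.3] [-8.5 96.8] | 106 [-8.5 82.7] [-8.5 94.6] | 110 [-8.5 81. ] [-8.5 92.3] | 114 [-8.5 79.4] [-8.5 90. ] | 118 [-8.5 77.8] [-8.5 87.7] | 122 [-8.5 76.2] [-8.5 85.4] | 126 [-8.5 74.6] [-8.5 83.1] | expected plate top middle 276.6475804979797 247.79488661031394 [276.4465 141.9084] [276.8386 348.3448]
148 271 278 8 [-11.2  73.8]
160 271 278 8 [-11.2  65.5]
172 271 278 8 [-11.2  57.1]
184 271 278 8 [-11.2  48.7]
196 271 278 8 [-11.3  40.2]
208 271 278 8 [-11.3  31.7]
220 271 278 8 [-11.3  23.1]
232 271 278 8 [-11.3  14.4]
244 271 278 8 [-11.3   5.8]
256 271 278 8 [-11.4  -3. ]
268 240 319 23 [ -7.8 -11.8]
280 240 318 27 [ -8.1 -20.6]
292 240 318 29 [ -8.2 -29.5]
```

```bash
python3 - <<'E' 2>&1 | tail -12
from e import *
s=BOX+Rz(YAW)@[-.0108,.003,.053]
for n in("scene","side"):
    G=cv2.imread(f"pics/{n}18.png").max(2).astype(np.float32);c=CAL[n];C=s-[0,0,.016];T=[]
    for y in np.arange(-.065,.066,.01):
        zt=np.linspace(.015,.05,141);L=np.array([proj(n,C+P@[-.005,y,z],c) for z in zt],np.float32);u=cv2.remap(G,L[None,:,0],L[None,:,1],1)[0];i=np.flatnonzero(u<45);T.append(zt[i[0]]*1e3 if len(i) else np.nan)
    print(n,np.round(T,1))
# lid unchanged since it was left open?
a=cv2.imread("pics/sc5.png");b=cv2.imread("pics/scene18.png");print("lid corner region diff",cv2.absdiff(a,b)[90:125,237:243].mean(),cv2.absdiff(a,b)[150:182,285:300].mean())
E
```

```text
scene [36.8 36.5 36.3 37.  37.8 38.  37.5 37.5 37.  38.  37.8 38.  38.2 37.2]
side [41.2 40.5 41.2 41.5 40.8 41.7 40.2 41.5 41.5 41.5 41.5 41.5  nan  nan]
lid corner region diff 62.43650793650794 2.3756944444444446
```

```bash
python3 -c "
from bench import ctrl
print(ctrl.hand_in())"
```

```text
the job is handed in; nothing more can be done
None
```

The job is handed in at about 42 s: the lid was clicked, held back all the way up and left open, and the plate was lowered into the free guides onto the box floor and released; the result was not reported back.

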